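# Vacuum-seal the jam jars

## Robot

A 6-joint arm with a two-finger parallel gripper is mounted at the origin on a cart in front of the work surface, level with it; the furniture and walls round the work are solid. World frame = base frame: x ahead of the robot, y to its left, z up, the work surface at z = 0. Lengths are in m, angles in rad, forces in N, time in s.
With the tool pointing down it reaches from about 0.3 to 0.775 m from the base axis. Payload 14.6 kg.
Tool frame: the origin (TCP) lies at the very end of the fingers, on their centre line; the grasp point (between the pads) lies 19 mm behind it; x points along the fingers, z is the direction in which the jaws open and shut, and the axes are right-handed (so a half turn about x gives the same grasp; the last joint's range is limited). The gripper opens to 94 mm and grips with 3 to 60 N. Pads are 16 mm wide; open, the fingers measure 119 mm over their backs; the gripper's body (75 mm by 177 mm) begins 78 mm behind the grasp point.
Start: joints at [1.232, 0.3, 1.521, -0, 1.321, -0.067], TCP at [0.148, 0.53, 0.172] pointing down, gripper open.
Joint ranges: [-3.03, 3.03], [-0.79, 2.21], [0.23, 2.52], [-1.04, 4.18], [0, 3.07], [-2.55, 2.55]. Speed limits (rad/s): [2.22, 2.22, 2.57, 3.14, 3.14, 3.14].

## Interface

Orientations are given as [roll, pitch, yaw] about the fixed x, y, z axes, in that order (R = Rz(yaw) Ry(pitch) Rx(roll)).
In Python, from station import ctrl gives the robot as it stands. The module is installed in compiled form; this text tells all that it offers.
- The arm moves only by the tool servo_tool, never from a script. Its argument "motion" is one flat list of numbers, 4 for each row, row after row: the shift along the tool's x, y, z in mm, then the turn about the tool's x in degrees. In form: [dx, dy, dz, roll, dx, dy, dz, roll, ...]. A call has 1 to 20 rows; each row is the pose to reach, as a shift and turn from the pose commanded when the call began, along the tool's axes at that moment; what a row does not reach only later rows make up. A row lasts 1/8 s, in which the tool goes at most 62.5 mm and 10.7 degrees, less where a joint would pass 70% of its speed; a pose out of reach is approached as far as the arm can. A call with a gripper value outside its range is refused whole. "gripper" is the opening, from 0 (shut) to 1 (fully open), set as the call begins (left out, the last holds). The fingers move at their own pace and stop on an object; "force" is the grip in N (left out, the last holds). Time passes only in rows, so rows that repeat a pose let the fingers close. It gives the time, the measured TCP pose, the force and the opening at its end, in the units of the state.
- ctrl.get_obs(): the state, without advancing time (a new reading comes with each control period).
- ctrl.camera(name): name is "scene" or "side" or "wrist"; returns a dict with "color" (480x640x3 uint8, red, green, blue), "z_map" (480x640 float32, m along the optical axis (not along the pixel's ray), 0 where there is no reading), "fx", "fy", "cx", "cy" (pixels), "dist_coeffs" ([k1, k2, p1, p2, k3] as OpenCV has them; the pictures are not rectified), "rvec" (rotation vector, rad) and "tvec" (3), from world to camera coordinates, as OpenCV has them. Camera axes: x right, y down, z forward; pixel columns grow to the right and rows downward; lengths in m; the calibration is good to about 2 mm. A picture is of the moment at which its call begins.
- ctrl.hand_in(): hands the job in, once; it reports no verdict.
The state is a dict: "time_s": time; "qpos": joint angles; "joint_vel": joint speeds; "tau": joint torques, N m; "ee_pos": TCP position; "eef_rot": TCP orientation; "force": force on the tool from outside, world axes, zero at the start; "moment": the same for the moment, N m; "grip_width": finger opening in m.
Only numpy, scipy, OpenCV 4.12 (cv2) and the standard library are available. Lean on these libraries where they do the work, as an engineer would, in place of code of your own. Each camera call takes 0.05 s, during which the arm holds its last target.

## Task

Vacuum-seal every jam jar that stands to the left of the vacuum sealer: lift the clear cover, stand the jars upright in the chamber and lower the cover gently until it is fully shut. Hold the orange key at its first click for two seconds so that the pump draws the air out, then press it right down to let the air back in. Then take the jars out, stand them all upright side by side on the small wooden board, leave the cover gently shut again, and do not disturb the egg timer or the pepper mill.

Things in the scene. Friction and masses are not known exactly. Their poses are not given: they have to be found in the camera images.
- sealer: vacuum sealer, fixed. Origin on the worktop under the middle of its well; x to its back, y to its left, z up. Steel chamber block x -72 to 85, y -133 to 133 mm, rim 44 mm high. Open well 84 (x) by 240 mm (y), flat floor 20 mm above the worktop: holds three jars in a row along y, 80 mm apart. Black pump housing at its right, y -200 to -136 mm, 50 mm high, with the orange key and a gauge on top
- cover (a joint): angle of the clear box-shaped cover, rad: 0 shut, 1.6 open on its stop; its front goes up and back. Stiff hinge: it stays where left and takes 1 to 5 N at the handle. Shut, it is 260 mm wide, its walls are 14 and 140 mm in front of the hinge and its top is 94 mm above the worktop; open, its top faces back. Its inside clears a jar standing anywhere in the well
- cover_handle (a point): centre of the cover's handle, a round black bar 15 mm thick, 108 mm long, parallel to the sealer's y axis. When shut it is 58 mm above the worktop, 40 mm in front of the cover's front wall, with about 30 mm of clear space between bar and chamber. It turns in a light grip and moves on a circle of radius 180 mm about cover_hinge
- cover_hinge (a point): point on the cover's hinge axis, in the middle of its width, 48 mm above the worktop, 70 mm behind the sealer's origin (x)
- key_top (a point): centre of the top of the orange push key, a round cap of 40 mm in diameter, pressed straight down; about 74 mm above the worktop when released. It sinks with the key
- key_first (a joint): first stage of the key, m: 0 released, 0.006 at the first click. Soft spring: 1.5 N to start, 3 N at the click
- key_second (a joint): second stage of the key, m, below the first: 0 until pressed past the first click, 0.006 right down. Stiff spring: it yields only above 8 N and is right down at 12 N. Both stages spring back when let go, so the whole key travels 12 mm
- jar_red: closed glass jam jar with dark red contents, a blank cream label band and a gold metal lid, round, 54 mm in diameter, 60 mm tall, about 200 g; origin at the centre of its underside, z up along the jar; the lid is the top 14 mm. Not present in every start
- jar_amber: closed glass jam jar with amber contents, a blank cream label band and a white metal lid, round, 54 mm in diameter, 60 mm tall, about 200 g; origin at the centre of its underside, z up along the jar; the lid is the top 14 mm. Not present in every start
- jar_plum: closed glass jam jar with near-black plum contents, a blank cream label band and a dark grey metal lid, round, 54 mm in diameter, 60 mm tall, about 200 g; origin at the centre of its underside, z up along the jar; the lid is the top 14 mm. Not present in every start
- board: small loose oak serving board, 180 x 80 mm, its flat top 14 mm above the worktop; origin at the centre of its underside, x along its length, y across; right of the sealer. Holds three jars in a row, 60 mm apart
- egg_timer: red and white egg timer, 62 mm in diameter, 59 mm high, origin at the centre of its underside; to be left alone
- pepper_mill: wooden pepper mill, 58 mm in diameter, 170 mm high, origin at the centre of its underside; to be left alone
Not all that is in view belongs to the job. Leave any purple look-alike of the jar_plum alone.

How it is judged:
On the way, in this order (a step that is already met when the one before it is completed fails the run):
1. every jar stands upright in the chamber and the cover is fully shut (x of jar_red in the frame of sealer between -0.03 and 0.03 m and y of jar_red in the frame of sealer between -0.1 and 0.1 m and z of jar_red in the frame of sealer between 0.012 and 0.03 m and angle between each of jar_red, jar_amber, jar_plum's own z axis and vertical below 0.15 rad and x of jar_amber in the frame of sealer between -0.03 and 0.03 m and y of jar_amber in the frame of sealer between -0.1 and 0.1 m and z of jar_amber in the frame of sealer between 0.012 and 0.03 m and x of jar_plum in the frame of sealer between -0.03 and 0.03 m and y of jar_plum in the frame of sealer between -0.1 and 0.1 m and z of jar_plum in the frame of sealer between 0.012 and 0.03 m and value of joint cover below 0.04 rad), for 0.2 s.
2. with the cover shut, the key is held at its first click, not pressed through (value of joint cover below 0.04 rad and value of joint key_first above 0.0045 m and value of joint key_second below 0.0025 m), for 1.5 s.
3. with the cover still shut, the key is pressed right down (value of joint cover below 0.04 rad and value of joint key_second above 0.0045 m), for 0.1 s.
4. the cover is lifted again (value of joint cover above 1 rad), for 0.1 s.
At the end, for the whole second after the job is handed in: every jar present stands upright (within 0.12 rad) and at rest on the board, its axis within 75 mm of the board's centre lengthwise and 30 mm across; the cover is shut (below 0.04 rad); the key is released (x of jar_red in the frame of board between -0.075 and 0.075 m and y of jar_red in the frame of board between -0.03 and 0.03 m and z of jar_red in the frame of board between 0.008 and 0.022 m and angle between each of jar_red, jar_amber, jar_plum's own z axis and vertical below 0.12 rad and linear speed of each of jar_red, jar_amber, jar_plum below 0.03 m/s and x of jar_amber in the frame of board between -0.075 and 0.075 m and y of jar_amber in the frame of board between -0.03 and 0.03 m and z of jar_amber in the frame of board between 0.008 and 0.022 m and x of jar_plum in the frame of board between -0.075 and 0.075 m and y of jar_plum in the frame of board between -0.03 and 0.03 m and z of jar_plum in the frame of board between 0.008 and 0.022 m and value of joint cover below 0.04 rad and value of joint key_first below 0.002 m and value of joint key_second below 0.0015 m); the robot touches nothing.
It fails at once if the cover slams on its seal or its stop (over 1.4 rad/s in the last 0.2 rad) ((value of joint cover below 0.2 rad and velocity of joint cover below -1.4 rad/s) or (value of joint cover above 1.4 rad and velocity of joint cover above 1.4 rad/s)).
It fails at once if the egg timer or the pepper mill is pushed aside or tipped (distance of any of egg_timer, pepper_mill from where it was at the start of the episode above 0.03 m or angle between any of egg_timer, pepper_mill's own z axis and vertical above 0.3 rad).
Of jar_red, jar_amber, jar_plum only 2 to 3 are there at a start; the rules pass over those that are not, and their reading is None.
At some moment in a run one of jar_red, jar_amber, jar_plum may be knocked a few centimetres aside while the robot is not near it.
It also fails if it takes over 210 s, if anything falls off the work surface, if the arm or the gripper's body presses on something with over 40 N, if the wrist force passes 120 N, or if a joint passes its speed limit or range.

## Working session

There is one attempt and no reset: what is moved stays moved. The work goes in short steps, Python scripts to look and compute and a tool call to move; the robot and the scene stay as the last step left them, time stands still between calls to the robot, and variables do not carry over. Pictures are saved under pics/ and viewed, and the job is handed in when it is done.

Besides the shell and the picture viewer there is one more tool, called by a JSON object that holds its "api" and its "payload". servo_tool: Moves the arm, as the interface text tells. Its arguments: {"type":"object","properties":{"motion":{"type":"array","items":{"type":"number"}},"gripper":{"type":"number"},"force":{"type":"number"}},"required":["motion"]}

```bash
ls; mkdir -p pics
cat > h.py <<'E'
import numpy as np, cv2
from station import ctrl
def save(c,n): cv2.imwrite('pics/'+n,c['color'][:,:,::-1])
def world(c,u,v):
    z=c['z_map'][int(round(v)),int(round(u))]
    return ray(c,u,v,z)
def K(c): return np.array([[c['fx'],0,c['cx']],[0,c['fy'],c['cy']],[0,0,1.]])
def ray(c,u,v,z):
    p=cv2.undistortPoints(np.array([[[u,v]]],float),K(c),np.array(c['dist_coeffs'],float))[0,0]
    R=cv2.Rodrigues(np.array(c['rvec'],float))[0]
    return R.T@(np.array([p[0]*z,p[1]*z,z])-np.array(c['tvec'],float).ravel())
def cloud(c):
    h,w=c['z_map'].shape
    u,v=np.meshgrid(np.arange(w),np.arange(h))
    p=cv2.undistortPoints(np.stack([u,v],-1).reshape(-1,1,2).astype(float),K(c),np.array(c['dist_coeffs'],float)).reshape(h,w,2)
    z=c['z_map'].astype(float)
    P=np.dstack([p[...,0]*z,p[...,1]*z,z])-np.array(c['tvec'],float).ravel()
    R=cv2.Rodrigues(np.array(c['rvec'],float))[0]
    W=P@R; W[z==0]=np.nan
    return W
E
python3 - <<'E'
from h import *
for n in ['scene','side','wrist']:
    c=ctrl.camera(n); save(c,n+'0.png'); 
    R=cv2.Rodrigues(np.array(c['rvec'],float))[0]; print(n,-R.T@np.array(c['tvec']).ravel(), R[2])
    np.savez('/tmp/'+n+'0.npz',**c)
print(ctrl.get_obs())
E
```

```text
pics
scene [-0.24399978 -0.58993367  1.02326335] [ 0.58176968  0.42516328 -0.69338317]
side [-0.03474706 -0.96696142  0.83235608] [ 0.42322337  0.71517991 -0.55623706]
wrist [0.06541591 0.55260639 0.38350428] [ 0.27535297 -0.078512   -0.95813183]
{'time_s': 0.15, 'qpos': array([ 1.23242029e+00,  3.00323727e-01,  1.52141603e+00, -3.96326865e-05,
        1.32069024e+00, -6.65772171e-02]), 'joint_vel': array([-1.14207909e-03, -1.52220320e-03, -2.04219496e-03,  6.35366788e-05,
       -7.37004874e-04, -1.02113908e-03]), 'tau': array([-1.99842511e-04, -5.31963372e+01, -3.52817202e+01,  7.07470556e-02,
        2.37264123e-02, -5.33473690e-05]), 'ee_pos': array([0.14758513, 0.52960273, 0.171137  ]), 'eef_rot': array([ 3.12083224,  1.5699581 , -1.86334573]), 'force': array([-0.4009494 , -0.50273583,  0.63317062]), 'moment': array([-0.05674142, -0.02935133, -0.02378599]), 'grip_width': 0.0941207763581045}
```

View pics/scene0.png

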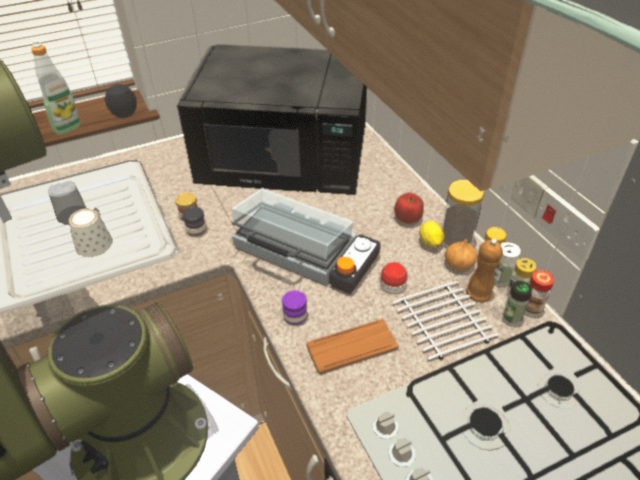

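View pics/side0.png

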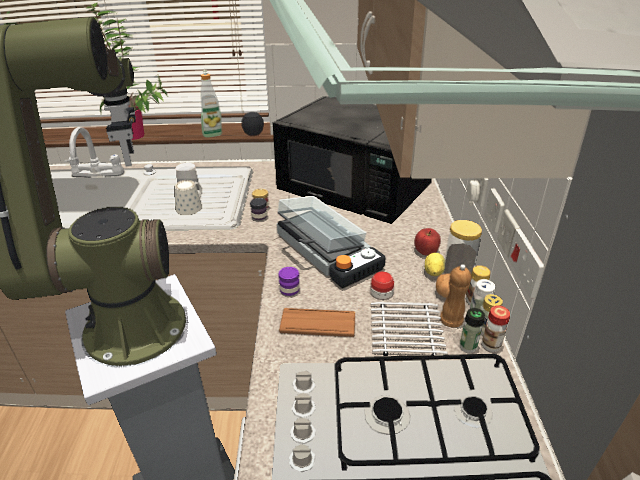

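View pics/wrist0.png

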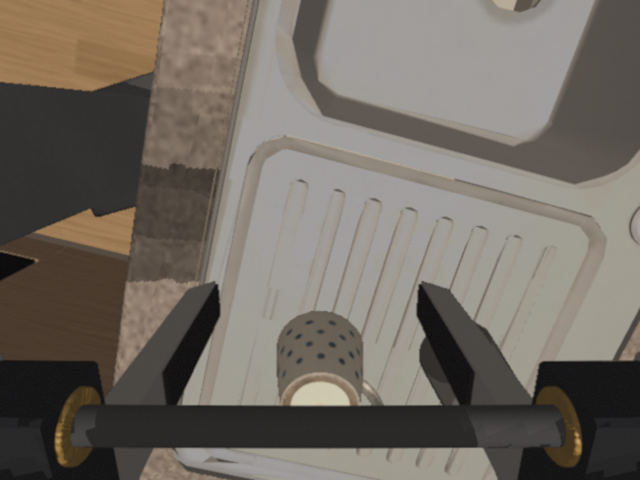

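Run:
```python
from h import *
a=cv2.imread('pics/scene0.png');b=cv2.imread('pics/side0.png')
cv2.imwrite('pics/z1.png',cv2.resize(a[170:380,160:420],None,fx=3,fy=2.8,interpolation=cv2.INTER_CUBIC))
cv2.imwrite('pics/z2.png',cv2.resize(b[170:350,230:430],None,fx=3.5,fy=3.3,interpolation=cv2.INTER_CUBIC))
for n,pts in [('scene',[(186,201),(195,214),(294,300),(346,265),(320,347),(395,390),(490,245),(394,270),(258,265),(352,345)]),('side',[(260,193),(259,204),(289,274),(344,262),(318,321),(383,280)])]:
    c=dict(np.load(f'/tmp/{n}0.npz'))
    for p in pts: print(n,p,world(c,*p).round(4))
```

```text
scene (186, 201) [0.5    0.3532 0.062 ]
scene (195, 214) [0.4757 0.2991 0.0618]
scene (294, 300) [ 0.3884 -0.0716  0.0601]
scene (346, 265) [ 0.527  -0.1152  0.0731]
scene (320, 347) [ 0.3465 -0.1671  0.0128]
scene (395, 390) [ 0.3473 -0.345   0.0083]
scene (490, 245) [ 0.6754 -0.3757  0.1557]
scene (394, 270) [ 0.5874 -0.205   0.0563]
scene (258, 265) [ 0.471   0.1011 -0.0037]
scene (352, 345) [ 0.3876 -0.2201  0.0136]
side (260, 193) [0.5072 0.3567 0.0604]
side (259, 204) [0.4735 0.2907 0.061 ]
side (289, 274) [ 0.3908 -0.0749  0.0581]
side (344, 262) [ 0.5293 -0.1208  0.0723]
side (318, 321) [ 0.3891 -0.2246  0.0159]
side (383, 280) [ 0.5844 -0.2183  0.0562]
```

View pics/z1.png

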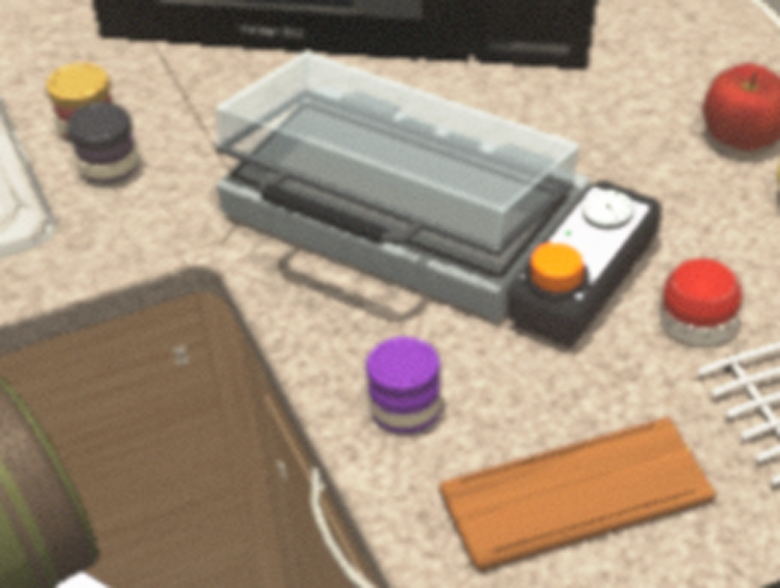

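View pics/z2.png

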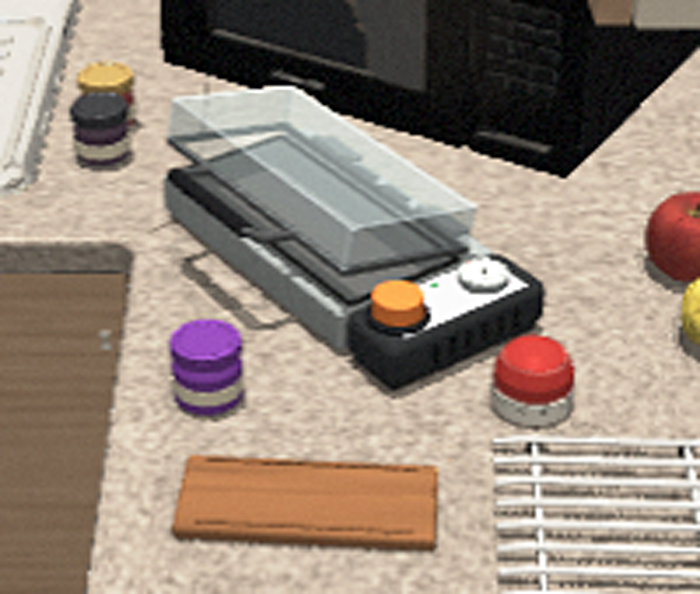

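```bash
cat > top.py <<'E'
from h import *
def top(cs,x0=.25,x1=.75,y0=-.35,y1=.45,res=.001,zmax=.12,zmin=-.02):
    W=int((y1-y0)/res);H=int((x1-x0)/res)
    img=np.zeros((H,W,3),np.uint8);zz=np.full((H,W),-9.)
    for c in cs:
        P=cloud(c).reshape(-1,3);C=c['color'].reshape(-1,3)
        ok=np.isfinite(P[:,0])&(P[:,2]<zmax)&(P[:,2]>zmin);P=P[ok];C=C[ok]
        r=((x1-P[:,0])/res).astype(int);q=((y1-P[:,1])/res).astype(int)
        k=(r>=1)&(r<H-1)&(q>=1)&(q<W-1)
        o=np.argsort(P[k,2]);r=r[k][o];q=q[k][o];Z=P[k,2][o];C=C[k][o]
        for dr in(-1,0,1):
            for dq in(-1,0,1):
                m=Z>zz[r+dr,q+dq]
                img[r[m]+dr,q[m]+dq]=C[m];zz[r[m]+dr,q[m]+dq]=Z[m]
    return img,zz
E
python3 - <<'E'
from top import *
cs=[dict(np.load(f'/tmp/{n}0.npz')) for n in('scene','side')]
img,zz=top(cs)
cv2.imwrite('pics/top0.png',img[:,:,::-1])
h=cv2.applyColorMap((np.clip(zz,0,.1)*2550).astype(np.uint8),cv2.COLORMAP_JET)
cv2.imwrite('pics/top0h.png',h)
E
```

```text
(no output)
```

View pics/top0.png

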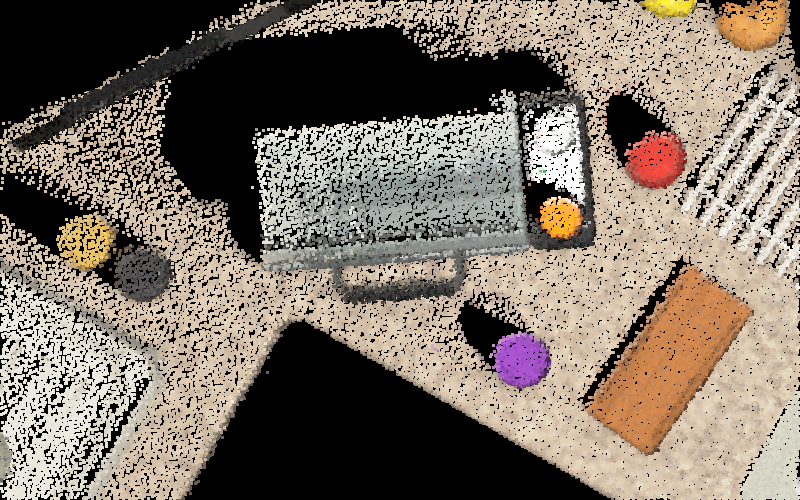

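View pics/top0h.png

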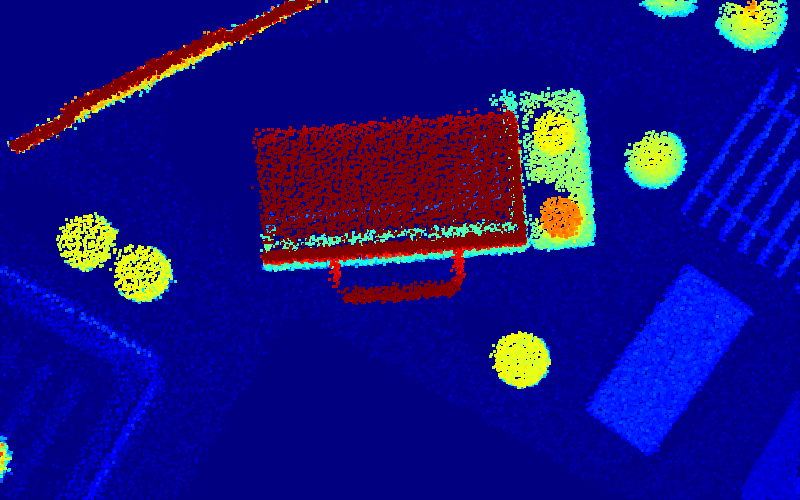

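Run:
```python
from top import *
from scipy.optimize import least_squares
cs={n:dict(np.load(f'/tmp/{n}0.npz')) for n in('scene','side')}
def circ(P,r):
    f=lambda p: np.maximum(np.hypot(P[:,0]-p[0],P[:,1]-p[1])-r,0)
    # mean of extents
    return P[:,:2].mean(0)
def fitc(P,r):
    # maximize inlier: minimal enclosing robust
    from scipy.optimize import minimize
    c0=np.median(P[:,:2],0)
    f=lambda p: np.mean(np.maximum(np.hypot(P[:,0]-p[0],P[:,1]-p[1])-r+.0015,0)**1)
    return (np.percentile(P[:,:2],2,axis=0)+np.percentile(P[:,:2],98,axis=0))/2, minimize(f,c0,method='Nelder-Mead').x
for n,c in cs.items():
    W=cloud(c)
    for nm,(x,y),r,(zl,zh) in [('red',(.507,.363),.027,(.055,.068)),('plum',(.476,.306),.027,(.055,.068)),('purple',(.391,-.07),.027,(.055,.068)),('key',(.532,-.11),.02,(.066,.08)),('timer',(.59,-.206),.031,(.03,.065)),('gauge',(.617,-.105),.02,(.055,.07))]:
        m=(np.hypot(W[...,0]-x,W[...,1]-y)<r+.004)&(W[...,2]>zl)&(W[...,2]<zh)
        P=W[m]; print(n,nm,len(P),*[q.round(4) for q in fitc(P,r)],'z',np.median(P[:,2]).round(4),np.ptp(P[:,:2],axis=0).round(3))
    # board
    m=(np.hypot(W[...,0]-.39,W[...,1]+.22)<.12)&(W[...,2]>.009)&(W[...,2]<.02)
    rgb=c['color'].astype(int); m&=(rgb[...,0]-rgb[...,2]>60)
    P=W[m]; (cx,cy),(w,h),a=cv2.minAreaRect((P[:,:2]*1000).astype(np.float32)); print(n,'board',cx,cy,w,h,a,np.median(P[:,2]))
    # handle
    m=(W[...,2]>.075)&(W[...,2]<.12)&(W[...,0]<.475)&(W[...,0]>.43)&(W[...,1]>-.03)&(W[...,1]<.12)
    P=W[m]; print('handle',len(P),P.mean(0),P.min(0),P.max(0),np.polyfit(P[:,1],P[:,0],1))
    # cover top
    m=(W[...,0]>.5)&(W[...,0]<.65)&(W[...,1]>-.08)&(W[...,1]<.2)&(W[...,2]>.09)&(W[...,2]<.2)
    P=W[m];(cx,cy),(w,h),a=cv2.minAreaRect((P[:,:2]*1000).astype(np.float32)); print('cover',cx,cy,w,h,a)
    A=np.c_[P[:,:2],np.ones(len(P))]; q=np.linalg.lstsq(A,P[:,2],rcond=None)[0]; print('plane',q,P[:,2].min(),P[:,2].max())
```

```text
scene red 237 [0.5075 0.3645] [0.5079 0.3646] z 0.0591 [0.054 0.057]
scene plum 254 [0.476  0.3078] [0.4765 0.3078] z 0.0595 [0.053 0.054]
scene purple 386 [ 0.3898 -0.0703] [ 0.3905 -0.0703] z 0.0595 [0.054 0.055]
scene key 209 [ 0.5323 -0.1113] [ 0.5328 -0.111 ] z 0.0738 [0.039 0.04 ]
scene timer 503 [ 0.5891 -0.2052] [ 0.5914 -0.2042] z 0.0506 [0.056 0.058]
scene gauge 177 [ 0.6177 -0.104 ] [ 0.6168 -0.1038] z 0.06 [0.043 0.039]
scene board 391.12774658203125 -218.03436279296875 83.26148986816406 180.49716186523438 54.930686950683594 0.014111400674381549
handle 322 [0.45791752 0.04719891 0.10025504] [ 0.44677557 -0.01185233  0.08701089] [0.47459112 0.11682875 0.10836476] [-0.07985198  0.46168645]
cover 563.3909301757812 60.54412841796875 137.58560180664062 263.0696105957031 5.230729579925537
plane [-0.12440415  0.01208048  0.17746146] 0.09002081696928686 0.12732645452094538
side red 114 [0.5094 0.3599] [0.5089 0.3605] z 0.0598 [0.05  0.056]
side plum 123 [0.4776 0.3057] [0.4777 0.3062] z 0.0597 [0.053 0.055]
side purple 218 [ 0.39   -0.0723] [ 0.3903 -0.0719] z 0.0591 [0.052 0.053]
side key 136 [ 0.5318 -0.1117] [ 0.5322 -0.1114] z 0.0737 [0.039 0.039]
side timer 363 [ 0.5886 -0.2087] [ 0.5904 -0.2064] z 0.0503 [0.055 0.056]
side gauge 125 [ 0.6149 -0.1054] [ 0.6153 -0.1046] z 0.0606 [0.04 0.04]
side board 391.2078552246094 -218.05508422851562 83.42758178710938 178.6201171875 53.93556594848633 0.013734396263260404
handle 172 [0.45794552 0.04127733 0.09971344] [ 0.44822934 -0.01368741  0.08603615] [0.4747128  0.11473233 0.10693616] [-0.0781246  0.4611703]
cover 562.1978149414062 62.443817138671875 132.94996643066406 269.6578063964844 3.673255205154419
plane [-0.13000211  0.02068718  0.18034774] 0.09001986012540031 0.12606404603833155
```

Run:
```python
from top import *
import math
cs={n:dict(np.load(f'/tmp/{n}0.npz')) for n in('scene','side')}
yaw=math.radians(4.65); ex=np.array([math.cos(yaw),math.sin(yaw)]); ey=np.array([-ex[1],ex[0]])
o=np.array([.5323,-.1114])+.168*ey
Q=[]
for n,c in cs.items():
    W=cloud(c).reshape(-1,3); W=W[np.isfinite(W[:,0])]
    d=W[:,:2]-o; Q.append(np.c_[d@ex,d@ey,W[:,2]])
Q=np.vstack(Q)
m=(abs(Q[:,0])<.3)&(abs(Q[:,1])<.25)&(Q[:,2]<.25)&(Q[:,2]>-.02);Q=Q[m]
s=Q[abs(Q[:,1])<.04]
im=np.full((400,600,3),255,np.uint8)
for x,y,z in s: 
    r=int(380-z*1500);q=int((x+.2)*1500)
    if 0<=q<600 and 0<=r<400: im[r,q]=0
cv2.imwrite('pics/prof.png',im)
# housing extents
h=Q[(Q[:,1]<-.13)&(Q[:,1]>-.22)&(Q[:,2]>.04)&(Q[:,2]<.056)]
print('housing',np.percentile(h,[1,3,50,97,99],axis=0).round(4))
f=Q[(Q[:,2]>.01)&(Q[:,2]<.038)&(Q[:,1]<.12)&(Q[:,1]>-.12)&(Q[:,0]<.0)&(Q[:,0]>-.07)]
print('front face x',np.median(f[:,0]),len(f),np.polyfit(f[:,1],f[:,0],1))
b=Q[(Q[:,2]>.09)&(Q[:,0]<-.05)&(Q[:,0]>-.12)&(abs(Q[:,1])<.1)]
print('bar',np.percentile(b,[1,3,50,97,99],axis=0).round(4))
lf=Q[(Q[:,2]>.01)&(Q[:,2]<.05)&(Q[:,0]>-.04)&(Q[:,0]<.1)&(Q[:,1]>.1)&(Q[:,1]<.2)]
print('left',np.percentile(lf,[50,90,97,99],axis=0).round(4))
cv=Q[(Q[:,2]>.1)&(Q[:,0]>-.02)]
print('cover y',np.percentile(cv,[1,3,50,97,99],axis=0).round(4))
```

```text
housing [[-0.1525 -0.2157  0.0403]
 [-0.143  -0.2064  0.0409]
 [ 0.0493 -0.1808  0.0494]
 [ 0.2549 -0.1315  0.0553]
 [ 0.2652 -0.1305  0.0558]]
front face x -0.02746690952152836 1000 [ 0.00117179 -0.02733002]
bar [[-0.0691 -0.0624  0.0916]
 [-0.0682 -0.0599  0.0926]
 [-0.0629 -0.0085  0.1012]
 [-0.0533  0.052   0.1061]
 [-0.0518  0.0543  0.1068]]
left [[-0.0238  0.1178  0.0382]
 [ 0.007   0.1284  0.0465]
 [ 0.0209  0.1311  0.0485]
 [ 0.0237  0.1325  0.0492]]
cover y [[-0.0175 -0.1271  0.1005]
 [-0.0156 -0.1165  0.1017]
 [ 0.1996  0.0551  0.1375]
 [ 0.2823  0.2347  0.2439]
 [ 0.2865  0.2447  0.248 ]]
```

View pics/prof.png

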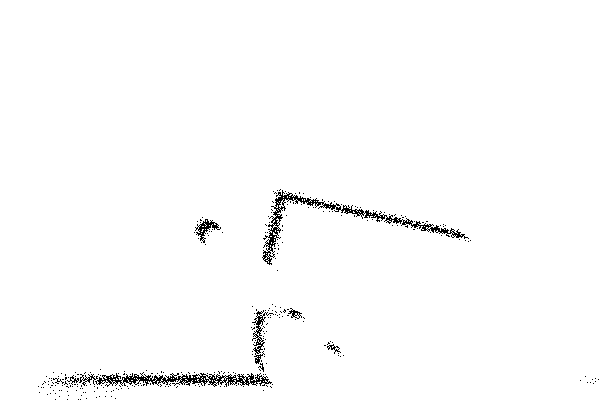

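```bash
cat > plan.py <<'E'
from h import *
import math, sys
from scipy.spatial.transform import Rotation as Ro
yaw=math.radians(4.6); ex=np.array([math.cos(yaw),math.sin(yaw)]); ey=np.array([-ex[1],ex[0]])
O=np.array([.5632,.0597])
def S(x,y,z): return np.r_[O+x*ex+y*ey,z]
def handle(th): a=th+.0556; return S(.07-.18*math.cos(a),0,.048+.18*math.sin(a))
def plan(targets,jaw=None):
    """targets: list of TCP world pos; jaw: yaw in deg of jaw axis (mod180)"""
    o=ctrl.get_obs(); p=o['ee_pos'];R=Ro.from_euler('xyz',o['eef_rot']).as_matrix()
    j=math.degrees(math.atan2(R[1,2],R[0,2]))
    print('t',round(o['time_s'],2),'tcp',p.round(4),'jaw',round(j,2),'q',o['qpos'].round(3),'F',o['force'].round(2),'w',round(o['grip_width'],4),'xaxis',R[:,0].round(3))
    roll=0
    if jaw is not None:
        d=(jaw-j+90)%180-90; roll=-d   # tool x points down
        print('roll',round(roll,2),'alt',round(roll-180*np.sign(roll),2))
    for t in targets: print(np.round(t,4),'->',(R.T@(np.array(t)-p)*1000).round(1))
E
python3 - <<'E'
from plan import *
plan([handle(.22)+[0,0,-.019], handle(.22)+[0,0,.08],handle(0)])
E
```

```text
t 0.15 tcp [0.1476 0.5296 0.1711] jaw 74.43 q [ 1.232  0.3    1.521 -0.     1.321 -0.067] F [-0.4  -0.5   0.63] w 0.0941 xaxis [-0.    -0.001 -1.   ]
[0.4603 0.0514 0.078 ] -> [  93.5 -429.6 -376.6]
[0.4603 0.0514 0.177 ] -> [  -5.5 -429.6 -376.7]
[0.4538 0.0509 0.058 ] -> [ 113.4 -423.5 -378.8]
```

{"api": "servo_tool", "payload": {"motion": [-20, -18, -16, 3, -45, -50, -44, 8, -60, -86, -75, 14, -60, -122, -107, 20, -60, -158, -138, 26, -60, -194, -170, 32, -60, -230, -202, 38, -60, -266, -233, 44, -60, -302, -264, 50, -60, -338, -296, 56, -55, -374, -328, 62, -45, -410, -360, 67, -35, -430, -377, 70, -30, -430, -377, 70, -30, -430, -377, 70, -30, -430, -377, 70], "gripper": 0.43}}

```text
time_s: 2.15
ee_pos: [0.4604, 0.052, 0.202]
eef_rot: [0.038, 1.57, 0.117]
force: [0.1, -0.2, -0.5]
grip_width: 0.0405
```

Run:
```python
from plan import *
plan([handle(.22)+[0,0,-.019]],4.6)
c=ctrl.camera('wrist');save(c,'w1.png');np.savez('/tmp/w1.npz',**c)
W=cloud(c)
m=(W[...,2]>.09)&(W[...,2]<.12)&(W[...,0]<.475)&(W[...,0]>.43)&(W[...,1]>-.03)&(W[...,1]<.12)
P=W[m];print(len(P),P.mean(0),P.min(0),P.max(0))
```

```text
t 2.15 tcp [0.4604 0.052  0.202 ] jaw 4.53 q [ 0.033  0.08   1.711  0.     1.35  -0.046] F [ 0.09 -0.18 -0.53] w 0.0405 xaxis [ 0.001  0.    -1.   ]
roll -0.07 alt 179.93
[0.4603 0.0514 0.078 ] -> [124.   -0.6  -0.3]
2886 [0.45894581 0.06041131 0.10021033] [ 0.44711135 -0.01135609  0.09005519] [0.47499772 0.11990671 0.10510345]
```

View pics/w1.png

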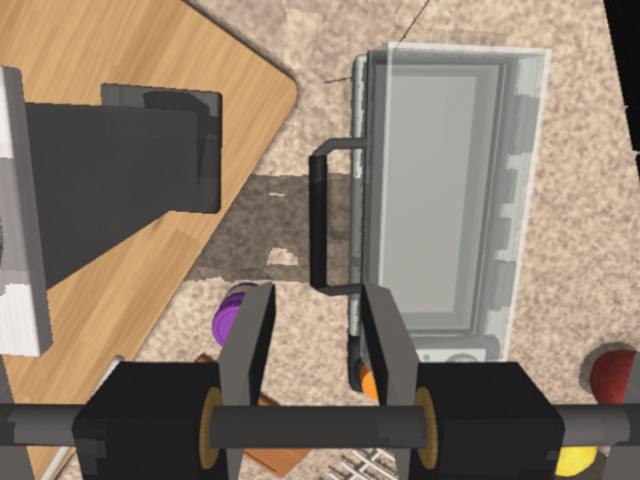

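{"api": "servo_tool", "payload": {"motion": [20, 0, -1, 0, 50, 0, -2, 0, 80, 0, -2, 0, 105, 0, -2, 0, 118, 0, -2, 0, 122, 0, -2, 0, 122, 0, -2, 0, 122, 0, -2, 0]}}

```text
time_s: 3.2
ee_pos: [0.4591, 0.0511, 0.0803]
eef_rot: [-0.044, 1.57, 0.034]
force: [-0.3, 1.0, -0.9]
grip_width: 0.0408
```

{"api": "servo_tool", "payload": {"motion": [0, 0, 0, 0, 0, 0, 0, 0, 0, 0, 0, 0, 0, 0, 0, 0, 0, 0, 0, 0], "gripper": 0.08, "force": 6}}

```text
time_s: 3.82
ee_pos: [0.4587, 0.051, 0.0795]
eef_rot: [-2.598, 1.571, -2.52]
force: [0.4, -0.2, 0.7]
grip_width: 0.0072
```

Run:
```python
from plan import *
plan([handle(t)+[0,0,-.019] for t in (.22,.3,.4,.5,.6,.7,.8,.9,1,1.1,1.2,1.3,1.4,1.45,1.5)],4.6)
c=ctrl.camera('scene');save(c,'s2.png')
a=cv2.imread('pics/s2.png');cv2.imwrite('pics/s2z.png',cv2.resize(a[100:340,160:460],None,fx=2.5,fy=2.5))
```

```text
t 3.83 tcp [0.4587 0.051  0.0795] jaw 4.43 q [ 0.031  0.209  1.866 -0.     1.066 -0.046] F [ 0.43 -0.17  0.7 ] w 0.0072 xaxis [-0. -0. -1.]
roll -0.17 alt 179.83
[0.4603 0.0514 0.078 ] -> [1.6 0.3 1.7]
[0.4648 0.0518 0.0917] -> [-12.1   0.3   6.1]
[0.4719 0.0524 0.1082] -> [-28.7   0.3  13.2]
[0.4805 0.053  0.1239] -> [-44.4   0.3  22. ]
[0.4908 0.0539 0.1387] -> [-59.2   0.3  32.2]
[0.5024 0.0548 0.1524] -> [-72.9   0.4  43.9]
[0.5153 0.0558 0.1649] -> [-85.4   0.4  56.8]
[0.5294 0.057  0.176 ] -> [-96.5   0.5  71. ]
[0.5446 0.0582 0.1856] -> [-106.1    0.5   86.2]
[0.5606 0.0595 0.1937] -> [-114.2    0.6  102.3]
[0.5774 0.0608 0.2001] -> [-120.6    0.6  119.1]
[0.5947 0.0622 0.2048] -> [-125.3    0.7  136.4]
[0.6124 0.0637 0.2078] -> [-128.3    0.7  154.2]
[0.6213 0.0644 0.2086] -> [-129.1    0.7  163.2]
[0.6302 0.0651 0.209 ] -> [-129.4    0.8  172.1]
```

View pics/s2z.png

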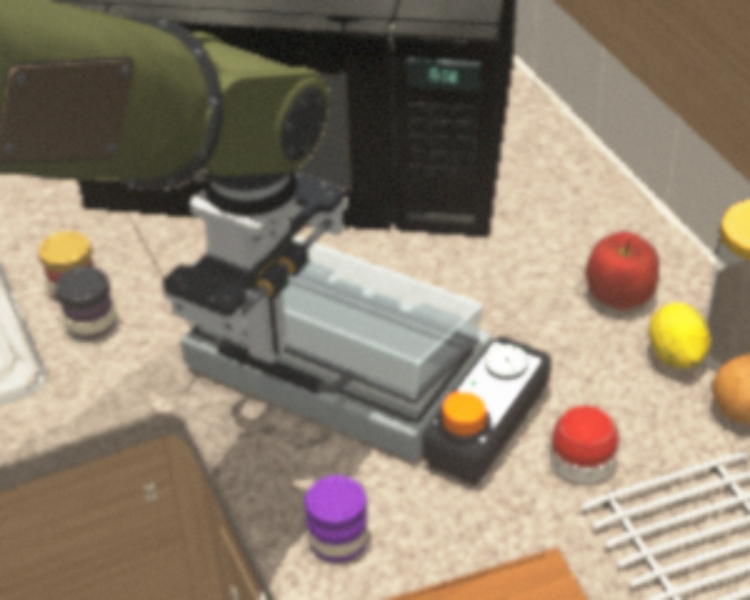

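```bash
cat > prof.py <<'E'
from plan import *
def prof(name,ylim=.05,cams=('scene','side','wrist')):
    im=np.full((500,750,3),255,np.uint8)
    for n,col in zip(cams,[(0,0,0),(255,0,0),(0,0,255)]):
        c=ctrl.camera(n);W=cloud(c).reshape(-1,3);W=W[np.isfinite(W[:,0])]
        d=W[:,:2]-O;Q=np.c_[d@ex,d@ey,W[:,2]];Q=Q[abs(Q[:,1])<ylim]
        for x,y,z in Q:
            r=int(450-z*2000);q=int((x+.2)*2000)
            if 0<=q<750 and 0<=r<500: im[r,q]=col
    cv2.imwrite('pics/'+name,im)
E
python3 - <<'E'
from prof import *
prof('p2.png')
c=ctrl.camera('wrist');save(c,'w2.png')
E
```

```text
(no output)
```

View pics/p2.png

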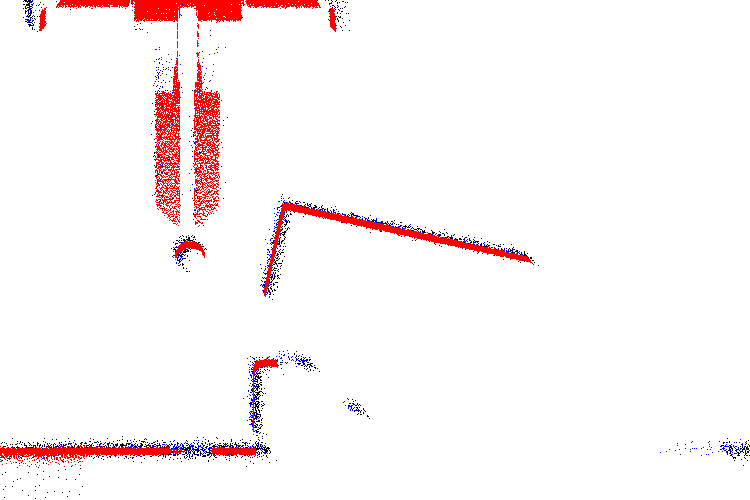

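View pics/w2.png

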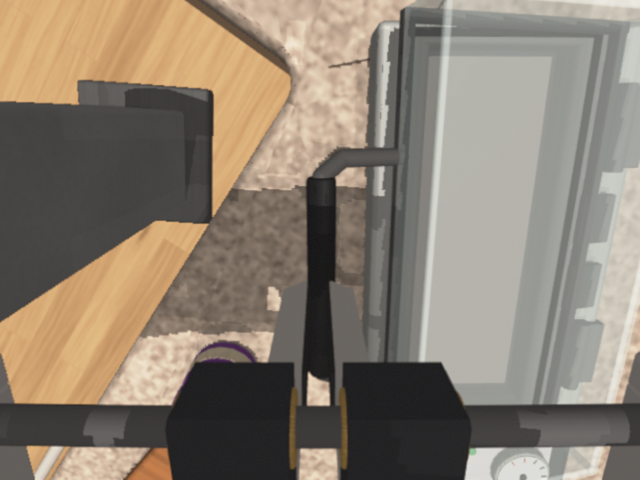

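Run:
```python
from plan import *
o=ctrl.get_obs();p=o['ee_pos'];print(p)
for n in('wrist','scene','side'):
    c=ctrl.camera(n);save(c,n+'3.png')
    for dz in(0,.03,.06):
        q=cv2.projectPoints((p+[0,0,dz])[None],np.array(c['rvec'],float),np.array(c['tvec'],float),K(c),np.array(c['dist_coeffs'],float))[0].ravel();print(n,dz,q)
    if n=='wrist':
        for uv in[(300,286),(338,286),(320,200),(320,300),(320,365),(300,300),(340,300),(335,340)]: print(uv,world(c,*uv).round(4))
    R=cv2.Rodrigues(np.array(c['rvec'],float))[0]; print(-R.T@np.array(c['tvec']).ravel())
```

```text
[0.45866961 0.05103674 0.07954768]
wrist 0 [320.5430664  274.19822384]
wrist 0.03 [320.84468167 297.17269271]
wrist 0.06 [321.24705441 327.85834194]
(300, 286) [0.4484 0.0609 0.1205]
(338, 286) [0.4657 0.0611 0.118 ]
(320, 200) [0.4546 0.0974 0.1033]
(320, 300) [0.4586 0.0465 0.1031]
(320, 365) [0.4616 0.0087 0.1027]
(300, 300) [0.449  0.0601 0.1334]
(340, 300) [0.4657 0.0618 0.1344]
(335, 340) [0.4625 0.0612 0.1658]
[0.45097128 0.13516999 0.29198825]
scene 0 [268.50729867 251.8956545 ]
scene 0.03 [267.49279236 242.47846101]
scene 0.06 [266.44478221 232.75847474]
[-0.24399978 -0.58993367  1.02326335]
side 0 [289.37404533 236.21643053]
side 0.03 [288.89772695 227.17388035]
side 0.06 [288.41199115 217.90544244]
[-0.03474706 -0.96696142  0.83235608]
```

Run:
```python
from plan import *
c=dict(np.load('/tmp/w1.npz'))
for uv in[(268,288),(264,295),(268,292),(370,288),(375,292),(385,300),(250,330),(268,350)]: print(uv,world(c,*uv).round(4))
c=dict(np.load('/tmp/wrist0.npz'))
for uv in[(200,290),(215,288),(205,300),(425,288),(435,295),(450,310)]: print(uv,world(c,*uv).round(4))
a=cv2.imread('pics/scene3.png');cv2.imwrite('pics/s3z.png',cv2.resize(a[180:280,220:320],None,fx=6,fy=6))
a=cv2.imread('pics/side3.png');cv2.imwrite('pics/s3y.png',cv2.resize(a[160:260,240:340],None,fx=6,fy=6))
```

```text
(268, 288) [0.4358 0.0597 0.243 ]
(264, 295) [0.435  0.0601 0.2515]
(268, 292) [0.4364 0.0603 0.2485]
(370, 288) [0.4817 0.0634 0.2432]
(375, 292) [0.4833 0.0637 0.248 ]
(385, 300) [0.4866 0.0636 0.2553]
(250, 330) [0.4338 0.0601 0.282 ]
(268, 350) [0.4395 0.0442 0.2691]
(200, 290) [0.1228 0.4818 0.2151]
(215, 288) [0.1252 0.4869 0.2108]
(205, 300) [0.1251 0.4855 0.2229]
(425, 288) [0.1503 0.5789 0.2117]
(435, 295) [0.1504 0.5811 0.2204]
(450, 310) [0.1515 0.5834 0.2339]
```

View pics/s3z.png

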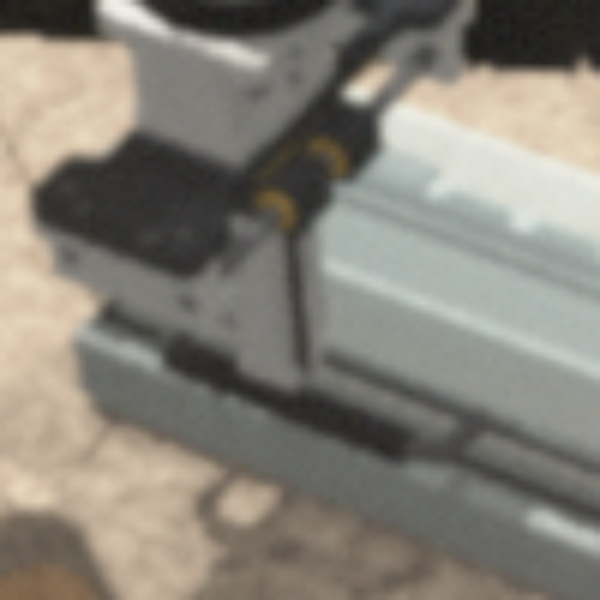

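View pics/s3y.png

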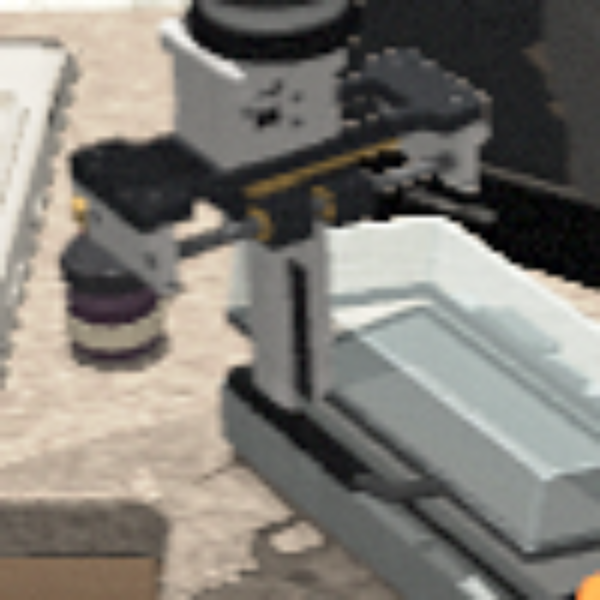

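Run:
```python
from plan import *
for f,p in[('side0',[.1476,.5296,.1711]),('wrist0',[.1476,.5296,.1711]),('w1',[.4604,.052,.202])]:
    c=dict(np.load(f'/tmp/{f}.npz'));W=cloud(c).reshape(-1,3)
    m=(np.hypot(W[:,0]-p[0],W[:,1]-p[1])<.065)&(W[:,2]>.14)&(W[:,2]<.35)
    P=W[m];print(f,len(P),np.sort(P[:,2])[:5], np.percentile(P[:,2],[1,3,10]),'z bins',np.histogram(P[:,2]-p[2],bins=np.arange(-.02,.1,.01)))
```

```text
side0 409 [0.2034921  0.20525657 0.20612359 0.20667926 0.20723767] [0.20728573 0.21097486 0.21929342] z bins (array([ 0,  0,  0,  0,  0, 13, 31, 32, 28, 41, 27]), array([-0.02, -0.01,  0.  ,  0.01,  0.02,  0.03,  0.04,  0.05,  0.06,
        0.07,  0.08,  0.09]))
wrist0 55823 [0.2029693  0.20299797 0.20316558 0.20331482 0.20343268] [0.2127258  0.22406168 0.25257119] z bins (array([   0,    0,    0,    0,    0,  434,  932, 1103, 1306, 1571, 1858]), array([-0.02, -0.01,  0.  ,  0.01,  0.02,  0.03,  0.04,  0.05,  0.06,
        0.07,  0.08,  0.09]))
w1 30519 [0.23457616 0.23470554 0.2347148  0.23482201 0.23502249] [0.2424957  0.25178508 0.27543501] z bins (array([   0,    0,    0,    0,    0,  282,  648,  799,  961, 1166, 1420]), array([-0.02, -0.01,  0.  ,  0.01,  0.02,  0.03,  0.04,  0.05,  0.06,
        0.07,  0.08,  0.09]))
```

{"api": "servo_tool", "payload": {"motion": [0, 0, 0, 0, 0, 0, 0, 0, 0, 0, 0, 0, 0, 0, 0, 0, 5, 0, 1, 0, 12, 0, 1, 0, 20, 0, 1, 0, 28, 0, 1, 0, 33, 0, 1, 0, 33, 0, 1, 0, 33, 0, 1, 0], "gripper": 0.43}}

```text
time_s: 5.6
ee_pos: [0.4598, 0.0511, 0.0467]
eef_rot: [-0.082, 1.57, -0.005]
force: [0.1, 0.1, -0.1]
grip_width: 0.0405
```

{"api": "servo_tool", "payload": {"motion": [0, 0, 0, 0, 0, 0, 0, 0, 0, 0, 0, 0, 0, 0, 0, 0, 0, 0, 0, 0, 0, 0, 0, 0], "gripper": 0.05, "force": 8}}

```text
time_s: 6.35
ee_pos: [0.4604, 0.0512, 0.0467]
eef_rot: [-0.009, 1.569, 0.068]
force: [4.8, 0.5, -1.9]
grip_width: 0.0146
```

```bash
sed -i "s/p=o\['ee_pos'\];R/p=o['ee_pos']+[0,0,.032];R/; s/'tcp'/'realtip'/" plan.py
python3 - <<'E'
from plan import *
plan([handle(t)+[0,0,-.019] for t in (.22,.3,.4,.5,.6,.7,.8,.9,1,1.1,1.2,1.3,1.4,1.45,1.5)],4.6)
E
```

```text
t 6.35 realtip [0.4604 0.0512 0.0787] jaw 4.43 q [ 0.032  0.261  1.89   0.     0.988 -0.046] F [ 4.82  0.47 -1.93] w 0.0146 xaxis [ 0.002  0.    -1.   ]
roll -0.17 alt 179.83
[0.4603 0.0514 0.078 ] -> [ 0.7  0.2 -0. ]
[0.4648 0.0518 0.0917] -> [-12.9   0.3   4.5]
[0.4719 0.0524 0.1082] -> [-29.5   0.3  11.6]
[0.4805 0.053  0.1239] -> [-45.2   0.3  20.3]
[0.4908 0.0539 0.1387] -> [-60.    0.3  30.6]
[0.5024 0.0548 0.1524] -> [-73.6   0.4  42.3]
[0.5153 0.0558 0.1649] -> [-86.1   0.4  55.3]
[0.5294 0.057  0.176 ] -> [-97.2   0.5  69.5]
[0.5446 0.0582 0.1856] -> [-106.8    0.5   84.7]
[0.5606 0.0595 0.1937] -> [-114.8    0.6  100.8]
[0.5774 0.0608 0.2001] -> [-121.2    0.6  117.6]
[0.5947 0.0622 0.2048] -> [-125.9    0.7  135. ]
[0.6124 0.0637 0.2078] -> [-128.8    0.7  152.7]
[0.6213 0.0644 0.2086] -> [-129.6    0.7  161.7]
[0.6302 0.0651 0.209 ] -> [-130.     0.8  170.7]
```

{"api": "servo_tool", "payload": {"motion": [-5, 0, 2, 0, -13, 0, 5, 0, -21, 0, 8, 0, -30, 0, 12, 0, -38, 0, 16, 0, -45, 0, 20, 0, -53, 0, 25, 0, -60, 0, 31, 0, -67, 0, 37, 0, -74, 0, 43, 0, -80, 0, 49, 0, -86, 0, 56, 0, -92, 0, 63, 0, -97, 0, 70, 0, -102, 0, 77, 0, -107, 0, 85, 0, -107, 0, 85, 0]}}

```text
time_s: 8.48
ee_pos: [0.5453, 0.0578, 0.1556]
eef_rot: [-0.011, 1.568, 0.066]
force: [-2.6, 0.9, 9.5]
grip_width: 0.0147
```

Run:
```python
from plan import *
plan([handle(t)+[0,0,-.019] for t in (.9,.95,1,1.1,1.2,1.3,1.4,1.45,1.5,1.55)],4.6)
```

```text
t 8.47 realtip [0.5453 0.0578 0.1876] jaw 4.43 q [ 0.039  0.308  1.548  0.     1.283 -0.039] F [-2.63  0.88  9.53] w 0.0147 xaxis [ 0.003  0.    -1.   ]
roll -0.17 alt 179.83
[0.5294 0.057  0.176 ] -> [ 11.6   0.4 -15.9]
[0.5369 0.0576 0.181 ] -> [ 6.6  0.4 -8.5]
[0.5446 0.0582 0.1856] -> [ 2.   0.5 -0.7]
[0.5606 0.0595 0.1937] -> [-6.   0.5 15.4]
[0.5774 0.0608 0.2001] -> [-12.4   0.6  32.2]
[0.5947 0.0622 0.2048] -> [-17.1   0.6  49.6]
[0.6124 0.0637 0.2078] -> [-20.    0.7  67.3]
[0.6213 0.0644 0.2086] -> [-20.8   0.7  76.3]
[0.6302 0.0651 0.209 ] -> [-21.1   0.7  85.3]
[0.6392 0.0658 0.2089] -> [-21.    0.7  94.3]
```

{"api": "servo_tool", "payload": {"motion": [-5, 0, 8, 0, -9, 0, 16, 0, -12, 0, 24, 0, -15, 0, 33, 0, -17, 0, 41, 0, -19, 0, 50, 0, -21, 0, 59, 0, -22, 0, 67, 0, -22, 0, 67, 0]}}

```text
time_s: 9.6
ee_pos: [0.6126, 0.0631, 0.1763]
eef_rot: [0.063, 1.568, 0.14]
force: [3.0, 1.9, 5.3]
grip_width: 0.0145
```

Run:
```python
from prof import *
plan([handle(t)+[0,0,-.019] for t in (1.2,1.3,1.4,1.45,1.5,1.55)],4.6)
prof('p3.png',.1,('scene','side'))
```

```text
t 9.6 realtip [0.6126 0.0631 0.2083] jaw 4.43 q [ 0.043  0.443  1.315  0.     1.381 -0.034] F [3.04 1.92 5.34] w 0.0145 xaxis [ 0.003  0.    -1.   ]
roll -0.17 alt 179.83
[0.5774 0.0608 0.2001] -> [  8.1   0.5 -35.3]
[0.5947 0.0622 0.2048] -> [  3.4   0.5 -17.9]
[0.6124 0.0637 0.2078] -> [ 0.5  0.6 -0.2]
[0.6213 0.0644 0.2086] -> [-0.3  0.6  8.8]
[0.6302 0.0651 0.209 ] -> [-0.6  0.6 17.8]
[0.6392 0.0658 0.2089] -> [-0.5  0.7 26.8]
```

View pics/p3.png

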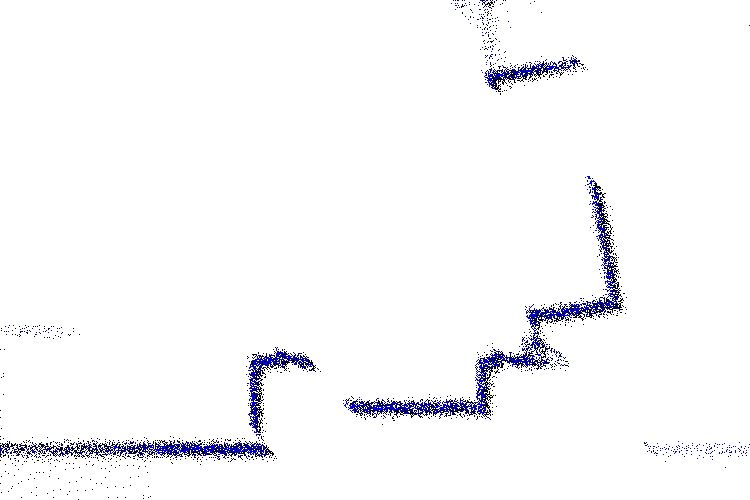

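{"api": "servo_tool", "payload": {"motion": [0, 0, 5, 0, 0, 0, 10, 0, 0, 0, 14, 0, 0, 0, 14, 0]}}

```text
time_s: 10.2
ee_pos: [0.6262, 0.0642, 0.1768]
eef_rot: [0.066, 1.568, 0.143]
force: [1.3, 1.1, 7.8]
grip_width: 0.0151
```

{"api": "servo_tool", "payload": {"motion": [0, 0, 0, 0, 0, 0, 0, 0, 0, 0, 0, 0, -10, 0, 0, 0, -30, 0, 0, 0, -55, 0, 0, 0, -75, 0, 0, 0, -80, 0, 0, 0, -80, 0, 0, 0], "gripper": 0.4}}

```text
time_s: 11.32
ee_pos: [0.6251, 0.0639, 0.2554]
eef_rot: [-2.241, 1.571, -2.163]
force: [-0.1, 0.9, 0.6]
grip_width: 0.0376
```

```bash
cat > jars.py <<'E'
from plan import *
from scipy.optimize import minimize
def lid(c,x,y,r=.027,zl=.053,zh=.068,rs=.035):
    W=cloud(c); m=(np.hypot(W[...,0]-x,W[...,1]-y)<rs)&(W[...,2]>zl)&(W[...,2]<zh);P=W[m]
    if len(P)<30: return None
    f=lambda p: np.mean(np.maximum(np.hypot(P[:,0]-p[0],P[:,1]-p[1])-r+.0015,0))
    return minimize(f,np.median(P[:,:2],0),method='Nelder-Mead').x.round(4),np.median(P[:,2]).round(4),len(P)
E
python3 - <<'E'
from jars import *
for n in('scene','side'):
    c=ctrl.camera(n);save(c,n+'4.png')
    print(lid(c,.508,.3635,rs=.032),lid(c,.477,.307,rs=.032))
d=np.array([.508-.477,.3635-.307]);print('line',np.degrees(np.arctan2(d[1],d[0])))
plan([[.508,.3635,.25],[.508,.3635,.015]],61.2-90)
E
```

```text
(array([0.5076, 0.3635]), np.float64(0.059), 259) (array([0.4766, 0.3086]), np.float64(0.0589), 281)
(array([0.5092, 0.3612]), np.float64(0.0593), 126) (array([0.4771, 0.3063]), np.float64(0.0597), 135)
line 61.24763157278562
t 11.43 realtip [0.6249 0.0639 0.2866] jaw 4.42 q [ 0.044  0.44   1.142 -0.     1.561 -0.034] F [-0.88  0.45 -0.66] w 0.0375 xaxis [-0.001 -0.    -1.   ]
roll 33.22 alt -146.78
[0.508  0.3635 0.25  ] -> [ 36.8 307.7 -93.4]
[0.508  0.3635 0.015 ] -> [271.8 307.7 -93.1]
```

View pics/scene4.png

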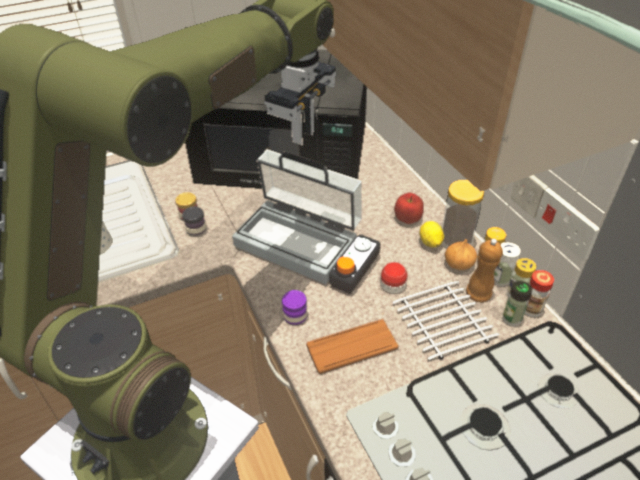

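{"api": "servo_tool", "payload": {"motion": [0, 15, -8, 2, 0, 50, -20, 8, 0, 95, -32, 14, 0, 145, -46, 20, 10, 195, -60, 26, 40, 245, -75, 31, 80, 285, -87, 33, 115, 303, -92, 33, 137, 308, -93, 33, 137, 308, -93, 33, 137, 308, -93, 33], "gripper": 1}}

```text
time_s: 12.8
ee_pos: [0.5091, 0.3637, 0.1195]
eef_rot: [1.045, 1.57, 0.546]
force: [0.6, 0.0, 0.9]
grip_width: 0.0941
```

Run:
```python
from jars import *
c=ctrl.camera('wrist');save(c,'w5.png')
print(lid(c,.508,.3635,rs=.032),lid(c,.477,.307,rs=.032))
plan([[.508,.363,.013]],-28.8)
```

```text
(array([0.5086, 0.3665]), np.float64(0.0585), 4442) (array([0.4772, 0.3121]), np.float64(0.0586), 3788)
t 12.85 realtip [0.5093 0.3637 0.1517] jaw -28.6 q [ 0.562  0.51   1.351 -0.     1.279  1.061] F [ 0.2  -0.59  0.43] w 0.0939 xaxis [ 0.001  0.001 -1.   ]
roll 0.2 alt -179.8
[0.508 0.363 0.013] -> [138.7  -1.4  -0.9]
```

View pics/w5.png

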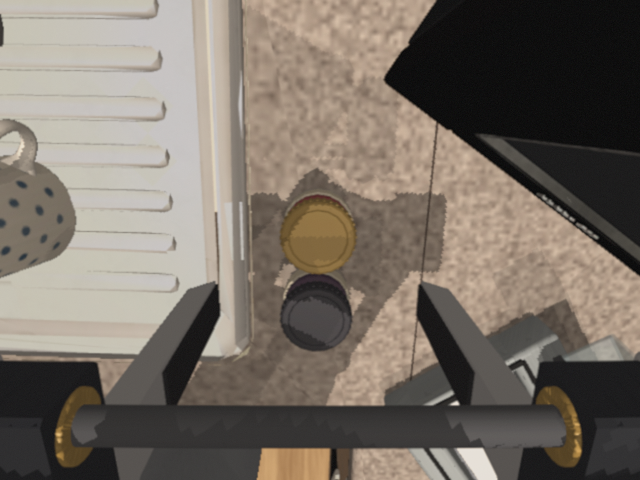

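{"api": "servo_tool", "payload": {"motion": [20, 0, 0, 0, 55, 0, -1, 0, 90, 0, -1, 0, 118, 0, -1, 0, 133, 0, -1, 0, 138, 0, -1, 0, 138, 0, -1, 0, 138, 0, -1, 0]}}

```text
time_s: 13.85
ee_pos: [0.5084, 0.3646, -0.0183]
eef_rot: [1.046, 1.569, 0.547]
force: [-0.1, -0.6, 0.9]
grip_width: 0.0942
```

{"api": "servo_tool", "payload": {"motion": [0, 0, 0, 0, 0, 0, 0, 0, 0, 0, 0, 0, 0, 0, 0, 0, 0, 0, 0, 0, 0, 0, 0, 0], "gripper": 0.4, "force": 15}}

```text
time_s: 14.6
ee_pos: [0.5079, 0.3643, -0.0194]
eef_rot: [0.672, 1.571, 0.174]
force: [1.4, 0.2, 0.5]
grip_width: 0.0537
```

Run:
```python
from jars import *
plan([[.508,.363,.16],S(0,.06,.16),S(0,.06,.0345)],-85.4)
```

```text
t 14.6 realtip [0.5079 0.3643 0.0126] jaw -28.57 q [ 0.564  0.67   1.45  -0.     1.021  1.062] F [1.36 0.24 0.54] w 0.0537 xaxis [ 0.  0. -1.]
roll 56.83 alt -123.17
[0.508 0.363 0.16 ] -> [-147.4   -1.1    0.7]
[0.5584 0.1195 0.16  ] -> [-147.4 -190.8  161.4]
[0.5584 0.1195 0.0345] -> [ -21.9 -190.8  161.4]
```

{"api": "servo_tool", "payload": {"motion": [-30, 0, 0, 0, -80, 0, 0, 0, -125, -15, 12, 5, -147, -45, 38, 15, -147, -82, 70, 25, -147, -120, 102, 35, -147, -155, 131, 45, -147, -180, 152, 54, -147, -190, 161, 57, -147, -191, 161, 57, -147, -191, 161, 57]}}

```text
time_s: 15.98
ee_pos: [0.5576, 0.1206, 0.1274]
eef_rot: [-2.178, 1.57, 2.614]
force: [-0.1, 0.5, -1.9]
grip_width: 0.0542
```

Run:
```python
from jars import *
plan([S(0,.06,.0345)],-85.4)
c=ctrl.camera('wrist');save(c,'w6.png')
c=ctrl.camera('side');save(c,'side6.png')
print(lid(c,.477,.307,rs=.032))
```

```text
t 15.97 realtip [0.5576 0.1206 0.1594] jaw -85.41 q [0.149 0.384 1.515 0.    1.244 1.639] F [-0.13  0.5  -1.93] w 0.0542 xaxis [-0.  0. -1.]
roll -0.01 alt 179.99
[0.5584 0.1195 0.0345] -> [124.9   0.8   1.1]
(array([0.4768, 0.3057]), np.float64(0.0594), 136)
```

View pics/w6.png

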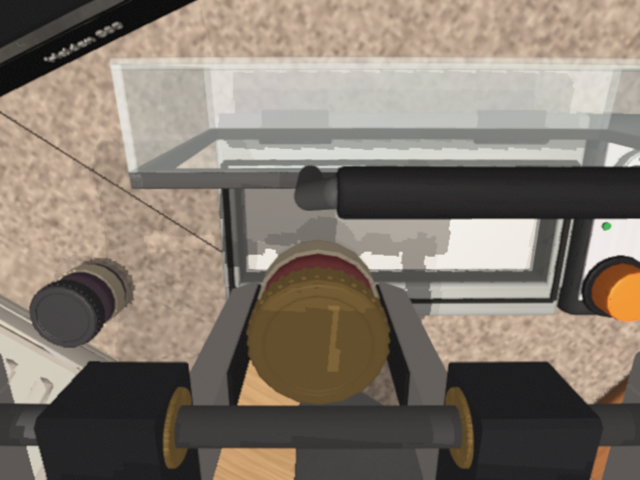

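{"api": "servo_tool", "payload": {"motion": [-10, 0, 0, -4, -25, 0, 0, -12, -38, 0, 0, -22, -40, 0, 0, -32, -40, 0, 0, -42, -40, 0, 0, -52, -40, 0, 0, -62, -40, 0, 0, -72, -40, 0, 0, -82, -40, 0, 0, -92, -40, 0, 0, -102, -40, 0, 0, -112, -40, 0, 0, -122, -40, 0, 0, -132, -40, 0, 0, -142, -40, 0, 0, -152, -40, 0, 0, -162, -40, 0, 0, -172, -35, 1, 1, -180, -30, 1, 1, -180]}}

```text
time_s: 18.58
ee_pos: [0.5588, 0.1193, 0.1573]
eef_rot: [-0.084, 1.571, 1.564]
force: [0.5, 0.0, -1.8]
grip_width: 0.0538
```

Run:
```python
from jars import *
plan([S(0,.06,.0345)],-85.4)
c=ctrl.camera('wrist');save(c,'w7.png')
```

```text
t 18.57 realtip [0.5588 0.1193 0.1893] jaw 94.46 q [ 0.146  0.359  1.477  0.     1.306 -1.502] F [ 0.46  0.   -1.83] w 0.0538 xaxis [ 0.  0. -1.]
roll -0.14 alt 179.86
[0.5584 0.1195 0.0345] -> [154.8   0.4   0.2]
```

View pics/w7.png

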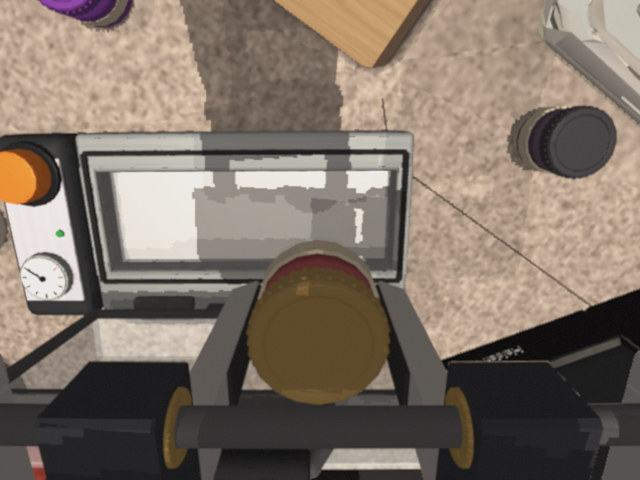

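{"api": "servo_tool", "payload": {"motion": [25, 2, 0, 0, 60, 3, 0, 0, 95, 3, 0, 0, 125, 3, 0, 0, 142, 3, 0, 0, 149, 3, 0, 0, 152, 3, 0, 0, 154, 3, 0, 0, 154, 3, 0, 0]}}

```text
time_s: 19.75
ee_pos: [0.5562, 0.1184, 0.004]
eef_rot: [-1.475, 1.57, 0.173]
force: [0.4, 0.2, -1.9]
grip_width: 0.054
```

Run:
```python
from jars import *
plan([S(0,.06,.0345)],-85.4)
```

```text
t 19.75 realtip [0.5562 0.1184 0.036 ] jaw 94.42 q [ 0.145  0.53   1.618  0.     0.993 -1.502] F [ 0.4   0.15 -1.9 ] w 0.054 xaxis [ 0.001  0.    -1.   ]
roll -0.18 alt 179.82
[0.5584 0.1195 0.0345] -> [ 1.5 -2.3  0.9]
```

Not yet touching (force unchanged); lower 3.5 mm more.

{"api": "servo_tool", "payload": {"motion": [1, 0, 0, 0, 2, 0, 0, 0, 3, 0, 0, 0, 3, 0, 0, 0]}}

```text
time_s: 20.25
ee_pos: [0.556, 0.1184, 0.0006]
eef_rot: [-1.667, 1.571, -0.019]
force: [-0.2, -1.1, -2.1]
grip_width: 0.0538
```

{"api": "servo_tool", "payload": {"motion": [0, 0, 0, 0, 0, 0, 0, 0, 0, 0, 0, 0, -15, 0, 0, 0, -50, 0, 0, 0, -95, 0, 0, 0, -135, 0, 0, 0, -165, 0, 0, 0, -175, 0, 0, 0, -175, 0, 0, 0], "gripper": 0.8}}

```text
time_s: 21.5
ee_pos: [0.5559, 0.1184, 0.1757]
eef_rot: [-1.586, 1.57, 0.062]
force: [-0.6, -1.0, -0.7]
grip_width: 0.0752
```

Run:
```python
from jars import *
for n in('scene','side','wrist'):
    c=ctrl.camera(n); save(c,n+'8.png')
    x,y=S(0,.06,0)[:2]
    print(n,lid(c,.477,.307),lid(c,x,y,zl=.07,zh=.09))
plan([[.477,.307,.16],[.477,.307,.013]],61.2-90)
```

```text
scene (array([0.4761, 0.3087]), np.float64(0.0587), 283) (array([0.5511, 0.1162]), np.float64(0.0786), 300)
side (array([0.477 , 0.3058]), np.float64(0.0593), 137) (array([0.5502, 0.1154]), np.float64(0.0793), 177)
wrist (array([0.4766, 0.3097]), np.float64(0.0583), 3717) (array([0.5515, 0.1179]), np.float64(0.0783), 3628)
t 21.65 realtip [0.5554 0.1183 0.2062] jaw 94.43 q [ 0.145  0.339  1.463  0.     1.341 -1.503] F [ 0.56 -0.03 -0.19] w 0.0744 xaxis [-0.002 -0.    -1.   ]
roll -56.77 alt 123.23
[0.477 0.307 0.16 ] -> [ 46.3  63.5 194.1]
[0.477 0.307 0.013] -> [193.3  63.2 194.2]
```

View pics/wrist8.png

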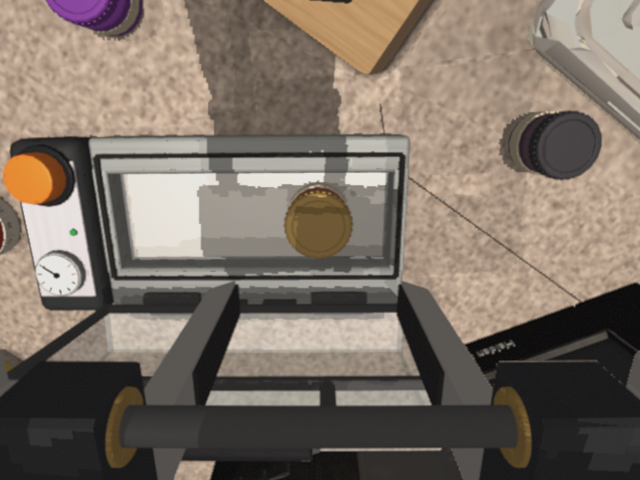

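{"api": "servo_tool", "payload": {"motion": [0, 8, 25, 0, 0, 22, 70, 0, 5, 40, 125, 0, 30, 55, 170, 0, 60, 63, 192, 0, 100, 64, 194, 0, 140, 64, 194, 0, 172, 64, 194, 0, 188, 64, 194, 0, 193, 64, 194, 0, 193, 64, 194, 0], "gripper": 1}}

```text
time_s: 23.02
ee_pos: [0.4775, 0.3071, -0.0169]
eef_rot: [-1.151, 1.57, 0.497]
force: [0.3, -0.1, -0.4]
grip_width: 0.094
```

{"api": "servo_tool", "payload": {"motion": [0, 0, 0, 0, 0, 0, 0, 0, 0, 0, 0, 0, 0, 0, 0, 0, 0, 0, 0, 0, 0, 0, 0, 0], "gripper": 0.4, "force": 15}}

```text
time_s: 23.78
ee_pos: [0.4772, 0.3072, -0.0172]
eef_rot: [-0.813, 1.57, 0.835]
force: [0.3, 2.8, 2.9]
grip_width: 0.054
```

Run:
```python
from jars import *
plan([S(-.003,-.06,.16),S(-.003,-.06,.0345)],94.6)
```

```text
t 23.77 realtip [0.4772 0.3072 0.0148] jaw 94.43 q [ 0.507  0.561  1.63   0.     0.951 -1.141] F [0.26 2.76 2.94] w 0.054 xaxis [ 0.  0. -1.]
roll -0.17 alt 179.83
[ 5.65e-01 -3.00e-04  1.60e-01] -> [-145.3  -63.8 -313.3]
[ 5.65e-01 -3.00e-04  3.45e-02] -> [ -19.8  -63.8 -313.4]
```

{"api": "servo_tool", "payload": {"motion": [-30, 0, 0, 0, -80, 0, -5, 0, -125, -8, -35, 0, -145, -18, -85, 0, -145, -29, -140, 0, -145, -40, -195, 0, -145, -51, -250, 0, -145, -58, -290, 0, -145, -61, -310, 0, -140, -61, -313, 0, -110, -61, -313, 0, -75, -61, -313, 0, -45, -61, -313, 0, -28, -61, -313, 0, -22, -61, -313, 0, -20, -61, -313, 0, -19, -61, -313, 0, -19, -61, -313, 0]}}

```text
time_s: 26.02
ee_pos: [0.5627, -0.0003, 0.0027]
eef_rot: [-1.555, 1.569, 0.093]
force: [-3.0, 2.8, 5.7]
grip_width: 0.0541
```

Run:
```python
from jars import *
plan([S(-.003,-.06,.0345)],94.6)
c=ctrl.camera('scene');save(c,'scene9.png')
```

```text
t 26.02 realtip [ 5.627e-01 -3.000e-04  3.470e-02] jaw 94.43 q [-0.066  0.521  1.637  0.     0.982 -1.714] F [-3.04  2.78  5.72] w 0.0541 xaxis [ 0.002  0.    -1.   ]
roll -0.17 alt 179.83
[ 5.65e-01 -3.00e-04  3.45e-02] -> [ 0.2 -2.3 -0.2]
```

View pics/scene9.png

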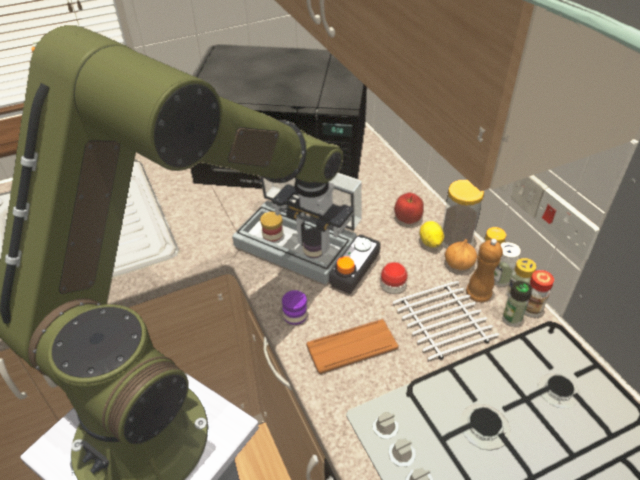

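{"api": "servo_tool", "payload": {"motion": [0, 0, 0, 0, 0, 0, 0, 0, 0, 0, 0, 0, -15, 0, 0, 0, -50, 0, 0, 0, -100, 0, 0, 0, -150, 0, 0, 0, -200, 0, 0, 0, -240, 0, 0, 0, -255, 0, 0, 0, -255, 0, 0, 0], "gripper": 0.8}}

```text
time_s: 27.45
ee_pos: [0.5621, -0.0005, 0.2568]
eef_rot: [-1.736, 1.57, -0.088]
force: [0.6, 0.6, -0.7]
grip_width: 0.0751
```

Run:
```python
from jars import *
for n in('scene','side','wrist'):
    c=ctrl.camera(n); save(c,n+'10.png')
    for y0 in(.06,-.06):
        x,y=S(0,y0,0)[:2]
        l=lid(c,x,y,zl=.07,zh=.09)
        if l: d=l[0]-O;print(n,l,'sealer',(d@ex).round(4),(d@ey).round(4))
    W=cloud(c);m=(W[...,2]>.215)&(W[...,2]<.245)&(W[...,0]>.58)&(W[...,0]<.66)&(abs(W[...,1]-.065)<.05)
    P=W[m];print('bar',len(P),P.mean(0),np.percentile(P,[2,98],axis=0))
plan([handle(t)+[0,0,-.019] for t in (1.45,1.5)],4.6)
```

```text
scene (array([0.5561, 0.0926]), np.float64(0.0788), 57) sealer -0.0044 0.0334
scene (array([ 0.5619, -0.0014]), np.float64(0.0787), 333) sealer -0.0062 -0.0608
bar 234 [0.62174384 0.06106034 0.23153434] [[0.61394731 0.01702271 0.22283064]
 [0.63051858 0.11219285 0.2374123 ]]
side (array([0.5574, 0.0929]), np.float64(0.0795), 33) sealer -0.0031 0.0336
side (array([ 0.5599, -0.0024]), np.float64(0.0785), 205) sealer -0.0083 -0.0616
bar 123 [0.619552   0.06417915 0.23213258] [[0.61233012 0.01645084 0.22411957]
 [0.6294611  0.11338839 0.23767881]]
wrist (array([0.5561, 0.0928]), np.float64(0.0784), 520) sealer -0.0044 0.0336
wrist (array([ 0.5617, -0.0006]), np.float64(0.0783), 2360) sealer -0.0063 -0.06
bar 2147 [0.62259999 0.05216984 0.23212951] [[0.61346906 0.01637487 0.22492256]
 [0.6316271  0.11388205 0.23542156]]
t 27.6 realtip [ 5.616e-01 -4.000e-04  2.868e-01] jaw 94.43 q [-0.066  0.28   1.355 -0.     1.509 -1.714] F [-0.47  0.52 -0.29] w 0.0752 xaxis [-0.003  0.    -1.   ]
roll 89.83 alt -90.17
[0.6213 0.0644 0.2086] -> [ 78.  -64.7  60. ]
[0.6302 0.0651 0.209 ] -> [ 77.7 -73.7  60. ]
```

View pics/wrist10.png

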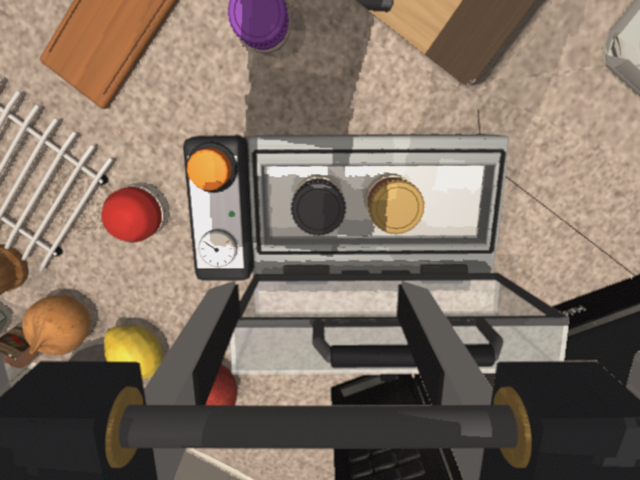

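Run:
```python
from jars import *
for n in('scene','side','wrist'):
    c=ctrl.camera(n)
    x,y=S(0,.02,0)[:2]
    l=lid(c,x,y,zl=.07,zh=.09)
    d=l[0]-O;print(n,l,'sealer',(d@ex).round(4),(d@ey).round(4))
```

```text
scene (array([0.5549, 0.0745]), np.float64(0.0788), 313) sealer -0.0071 0.0154
side (array([0.5537, 0.0736]), np.float64(0.0788), 185) sealer -0.0084 0.0146
wrist (array([0.5545, 0.075 ]), np.float64(0.0783), 2392) sealer -0.0074 0.0159
```

{"api": "servo_tool", "payload": {"motion": [-10, -5, 4, 5, -15, -12, 11, 14, -15, -22, 19, 24, -15, -31, 27, 34, -15, -39, 35, 44, -15, -46, 42, 54, -15, -53, 49, 64, -15, -59, 54, 74, -15, -64, 58, 84, -12, -66, 60, 90, 5, -66, 60, 90, 30, -66, 60, 90, 55, -66, 60, 90, 70, -66, 60, 90, 77, -66, 60, 90, 78, -66, 60, 90, 78, -66, 60, 90], "gripper": 0.43}}

```text
time_s: 29.88
ee_pos: [0.6236, 0.0645, 0.1793]
eef_rot: [-0.07, 1.57, 0.007]
force: [-0.5, -0.6, -0.1]
grip_width: 0.0402
```

{"api": "servo_tool", "payload": {"motion": [0, 0, 0, 0, 0, 0, 0, 0, 0, 0, 0, 0, 0, 0, 0, 0, 0, 0, 0, 0, 0, 0, 0, 0], "gripper": 0.05, "force": 8}}

```text
time_s: 30.62
ee_pos: [0.6235, 0.0645, 0.1788]
eef_rot: [-0.07, 1.57, 0.008]
force: [1.5, 0.3, 0.5]
grip_width: 0.0149
```

Run:
```python
from plan import *
plan([handle(t)+[0,0,-.019] for t in (1.45,1.4,1.3,1.2,1.1,1,.9,.8,.7,.6,.5,.4,.3,.2,.1,.05,0)],4.6)
```

```text
t 30.62 realtip [0.6235 0.0645 0.2108] jaw 4.43 q [ 0.045  0.468  1.273 -0.     1.399 -0.033] F [1.5  0.31 0.48] w 0.0149 xaxis [ 0.001  0.    -1.   ]
roll -0.17 alt 179.83
[0.6213 0.0644 0.2086] -> [ 2.2  0.1 -2.2]
[0.6124 0.0637 0.2078] -> [  3.    0.  -11.1]
[0.5947 0.0622 0.2048] -> [  5.9  -0.  -28.9]
[0.5774 0.0608 0.2001] -> [ 10.6  -0.1 -46.3]
[0.5606 0.0595 0.1937] -> [ 17.   -0.1 -63.1]
[0.5446 0.0582 0.1856] -> [ 25.1  -0.2 -79.1]
[0.5294 0.057  0.176 ] -> [ 34.7  -0.2 -94.3]
[0.5153 0.0558 0.1649] -> [  45.8   -0.3 -108.5]
[0.5024 0.0548 0.1524] -> [  58.3   -0.3 -121.5]
[0.4908 0.0539 0.1387] -> [  72.    -0.3 -133.2]
[0.4805 0.053  0.1239] -> [  86.7   -0.4 -143.4]
[0.4719 0.0524 0.1082] -> [ 102.5   -0.4 -152.1]
[0.4648 0.0518 0.0917] -> [ 119.    -0.4 -159.3]
[0.4594 0.0513 0.0745] -> [ 136.2   -0.4 -164.7]
[0.4557 0.0511 0.0569] -> [ 153.8   -0.4 -168.4]
[0.4546 0.051  0.048 ] -> [ 162.7   -0.4 -169.5]
[0.4538 0.0509 0.039 ] -> [ 171.7   -0.4 -170.3]
```

{"api": "servo_tool", "payload": {"motion": [0, 0, -5, 0, 1, 0, -14, 0, 3, 0, -26, 0, 6, 0, -38, 0, 9, 0, -49, 0, 14, 0, -61, 0, 19, 0, -72, 0, 25, 0, -82, 0, 32, 0, -93, 0, 40, 0, -103, 0, 48, 0, -113, 0, 58, 0, -122, 0, 68, 0, -131, 0, 78, 0, -138, 0, 88, 0, -145, 0, 98, 0, -151, 0, 108, 0, -155, 0, 117, 0, -159, 0, 117, 0, -159, 0]}}

```text
time_s: 33.0
ee_pos: [0.4644, 0.0522, 0.0605]
eef_rot: [3.104, 1.57, -3.101]
force: [5.7, -1.1, -5.5]
grip_width: 0.0148
```

Run:
```python
from prof import *
plan([handle(t)+[0,0,-.019] for t in (.4,.3,.2,.1,.05,0)],4.6)
prof('p4.png',.1,('scene','side'))
```

```text
t 33.0 realtip [0.4644 0.0522 0.0925] jaw 4.42 q [ 0.033  0.25   1.867 -0.     1.026 -0.044] F [ 5.69 -1.1  -5.53] w 0.0148 xaxis [-0.001 -0.    -1.   ]
roll -0.18 alt 179.82
[0.4719 0.0524 0.1082] -> [-15.7  -0.4   7.5]
[0.4648 0.0518 0.0917] -> [ 0.8 -0.4  0.4]
[0.4594 0.0513 0.0745] -> [18.  -0.4 -5. ]
[0.4557 0.0511 0.0569] -> [35.6 -0.4 -8.7]
[0.4546 0.051  0.048 ] -> [44.5 -0.4 -9.8]
[0.4538 0.0509 0.039 ] -> [ 53.5  -0.4 -10.6]
```

View pics/p4.png

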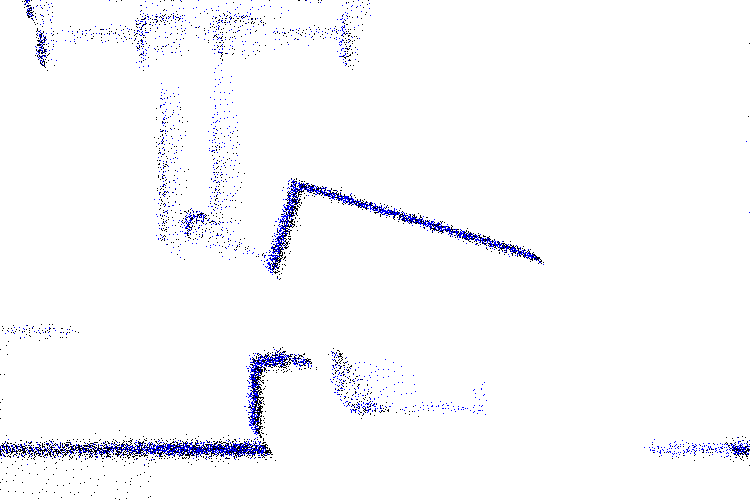

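{"api": "servo_tool", "payload": {"motion": [8, 0, -2, 0, 16, 0, -4, 0, 24, 0, -6, 0, 31, 0, -8, 0, 38, 0, -9, 0, 43, 0, -10, 0, 47, 0, -10, 0, 51, 0, -10, 0, 54, 0, -10, 0, 55, 0, -10, 0, 55, 0, -10, 0]}}

```text
time_s: 34.48
ee_pos: [0.454, 0.0514, 0.0065]
eef_rot: [3.132, 1.569, -3.074]
force: [-8.5, -1.0, 8.4]
grip_width: 0.0148
```

Run:
```python
from prof import *
plan([handle(t)+[0,0,-.019] for t in (.1,.05,0)],4.6)
prof('p5.png',.1,('scene','side'))
```

```text
t 34.48 realtip [0.454  0.0514 0.0385] jaw 4.43 q [ 0.033  0.32   1.93  -0.     0.894 -0.045] F [-8.5  -1.05  8.36] w 0.0148 xaxis [-0.002 -0.    -1.   ]
roll -0.17 alt 179.83
[0.4557 0.0511 0.0569] -> [-18.4  -0.5   1.7]
[0.4546 0.051  0.048 ] -> [-9.5 -0.5  0.5]
[0.4538 0.0509 0.039 ] -> [-0.5 -0.5 -0.2]
```

View pics/p5.png

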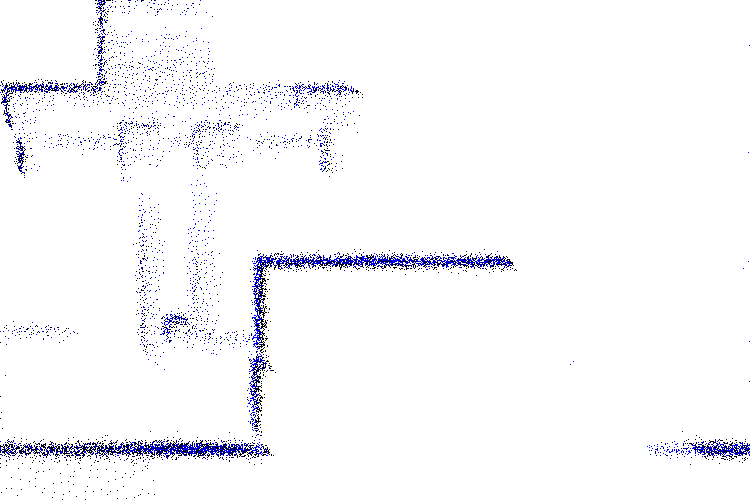

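{"api": "servo_tool", "payload": {"motion": [0, 0, 0, 0, 0, 0, 0, 0, 0, 0, 0, 0, -10, 0, 0, 0, -35, 0, 0, 0, -75, 0, 0, 0, -110, 0, 0, 0, -130, 0, 0, 0, -135, 0, 0, 0, -135, 0, 0, 0], "gripper": 0.43}}

```text
time_s: 35.83
ee_pos: [0.4546, 0.0514, 0.1413]
eef_rot: [-3.086, 1.571, -3.009]
force: [0.0, 0.1, -0.1]
grip_width: 0.0402
```

Run:
```python
from prof import *
plan([[.5325,-.1115,.16],[.5325,-.1115,.09],[.5325,-.1115,.074]],4.6)
prof('p6.png',.1,('scene','side'))
for n in('scene','side','wrist'):
    c=ctrl.camera(n);save(c,n+'11.png')
    W=cloud(c);m=(np.hypot(W[...,0]-.5325,W[...,1]+.1115)<.017)&(W[...,2]>.06);print(n,np.median(W[m][:,2]),m.sum())
```

```text
t 35.83 realtip [0.4546 0.0514 0.1733] jaw 4.43 q [ 0.033  0.123  1.809 -0.     1.21  -0.045] F [ 0.01  0.11 -0.08] w 0.0402 xaxis [-0. -0. -1.]
roll -0.17 alt 179.83
[ 0.5325 -0.1115  0.16  ] -> [  13.3 -168.4   65.1]
[ 0.5325 -0.1115  0.09  ] -> [  83.3 -168.4   65.1]
[ 0.5325 -0.1115  0.074 ] -> [  99.3 -168.4   65.1]
scene 0.07358098652935832 160
side 0.07385916942040437 101
wrist nan 0
  return _methods._mean(a, axis=axis, dtype=dtype,
  ret = ret.dtype.type(ret / rcount)
```

View pics/scene11.png

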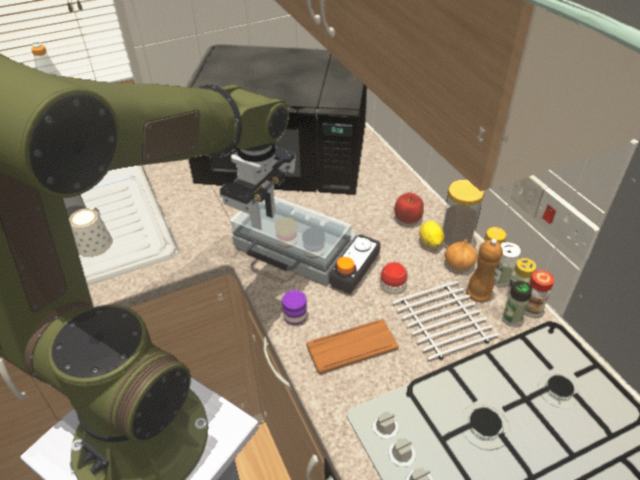

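{"api": "servo_tool", "payload": {"motion": [0, -15, 6, 0, 0, -45, 17, 0, 0, -85, 33, 0, 0, -125, 48, 0, 0, -155, 60, 0, 5, -167, 65, 0, 30, -168, 65, 0, 60, -168, 65, 0, 78, -168, 65, 0, 85, -168, 65, 0, 88, -168, 65, 0, 88, -168, 65, 0, 88, -168, 65, 0], "gripper": 0}}

```text
time_s: 37.7
ee_pos: [0.5329, -0.1111, 0.0542]
eef_rot: [-0.351, 1.57, -0.274]
force: [-0.2, 0.2, 0.4]
grip_width: 0.0007
```

Run:
```python
from prof import *
plan([[.5325,-.1115,.074],[.5325,-.1115,.0685]],4.6)
for n in('wrist','side'):
    c=ctrl.camera(n);save(c,n+'12.png')
```

```text
t 37.7 realtip [ 0.5329 -0.1111  0.0862] jaw 4.43 q [-0.273  0.413  1.66  -0.     1.068 -0.35 ] F [-0.24  0.2   0.37] w 0.0007 xaxis [ 0.001 -0.    -1.   ]
roll -0.17 alt 179.83
[ 0.5325 -0.1115  0.074 ] -> [12.2 -0.4 -0.4]
[ 0.5325 -0.1115  0.0685] -> [17.7 -0.3 -0.4]
```

View pics/wrist12.png

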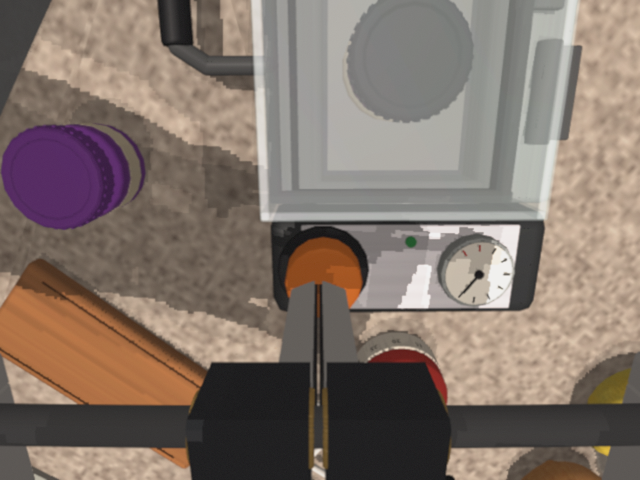

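{"api": "servo_tool", "payload": {"motion": [4, 0, 0, 0, 8, 0, 0, 0, 11, 0, 0, 0, 13, 0, 0, 0, 14, 0, 0, 0, 14, 0, 0, 0]}}

```text
time_s: 38.55
ee_pos: [0.5325, -0.1111, 0.0396]
eef_rot: [2.74, 1.571, 2.817]
force: [-0.9, 0.1, 0.8]
grip_width: 0.0003
```

{"api": "servo_tool", "payload": {"motion": [1, 0, 0, 0, 2, 0, 0, 0, 2, 0, 0, 0]}}

```text
time_s: 38.92
ee_pos: [0.5326, -0.1111, 0.0375]
eef_rot: [-1.079, 1.571, -1.002]
force: [-0.7, 0.3, 1.9]
grip_width: 0.0006
```

{"api": "servo_tool", "payload": {"motion": [1, 0, 0, 0, 2, 0, 0, 0, 2, 0, 0, 0]}}

```text
time_s: 39.3
ee_pos: [0.5326, -0.1111, 0.0355]
eef_rot: [-0.048, 1.571, 0.029]
force: [-1.1, 0.7, 3.4]
grip_width: 0.0011
```

Run:
```python
from plan import *
plan([])
for n in('scene','side','wrist'):
    c=ctrl.camera(n);save(c,n+'13.png')
    W=cloud(c);rgb=c['color'].astype(int)
    m=(np.hypot(W[...,0]-.5325,W[...,1]+.1115)<.022)&(W[...,2]>.055)&(W[...,2]<.09)&(rgb[...,0]>150)&(rgb[...,2]<80);P=W[m];print(n,np.percentile(P[:,2],[10,50,75,90]),m.sum())
```

```text
t 39.3 realtip [ 0.5326 -0.1111  0.0675] jaw 4.43 q [-0.273  0.438  1.673  0.     1.031 -0.35 ] F [-1.08  0.66  3.37] w 0.0011 xaxis [ 0.  0. -1.]
scene [0.06063341 0.06737642 0.06942629 0.07068663] 107
side [0.05939752 0.06712412 0.06921073 0.07033861] 71
wrist [0.06758505 0.06842935 0.06884277 0.06916929] 654
```

{"api": "servo_tool", "payload": {"motion": [0.5, 0, 0, 0, 1, 0, 0, 0, 1, 0, 0, 0]}}

```text
time_s: 39.83
ee_pos: [0.5326, -0.1111, 0.0346]
eef_rot: [-0.491, 1.571, -0.414]
force: [-0.5, 0.7, 2.8]
grip_width: 0.0007
```

{"api": "servo_tool", "payload": {"motion": [0.5, 0, 0, 0, 0.5, 0, 0, 0, 0.5, 0, 0, 0]}}

```text
time_s: 40.2
ee_pos: [0.5326, -0.1111, 0.0344]
eef_rot: [-0.381, 1.571, -0.304]
force: [-2.3, 0.6, 6.6]
grip_width: 0.0002
```

Run:
```python
from plan import *
for i in range(3):
    c=ctrl.camera('wrist')
    W=cloud(c);rgb=c['color'].astype(int)
    m=(np.hypot(W[...,0]-.5325,W[...,1]+.1115)<.022)&(W[...,2]>.055)&(W[...,2]<.09)&(rgb[...,0]>150)&(rgb[...,2]<80);P=W[m];print(np.percentile(P[:,2],[10,50,75,90]),ctrl.get_obs()['force'],ctrl.get_obs()['ee_pos'])
save(c,'w14.png')
c=dict(np.load('/tmp/w1.npz'));W=cloud(c);rgb=c['color'].astype(int)
m=(np.hypot(W[...,0]-.5325,W[...,1]+.1115)<.022)&(W[...,2]>.055)&(W[...,2]<.09)&(rgb[...,0]>150)&(rgb[...,2]<80);P=W[m];print(np.percentile(P[:,2],[10,50,75,90]))
```

```text
[0.06642056 0.06717808 0.06760196 0.06796366] [-2.77579798  0.45583884  6.03239798] [ 0.53260706 -0.1110807   0.03433362]
[0.06641014 0.06721055 0.06760901 0.06798903] [-3.13093373  1.22970492  5.45246923] [ 0.53264827 -0.11109768  0.03433577]
[0.06631641 0.06719774 0.06759648 0.0679269 ] [-1.73185833  1.06353839  6.20640306] [ 0.53261289 -0.11110468  0.03433682]
[0.07219647 0.07314024 0.07368671 0.07414417]
```

View pics/w14.png

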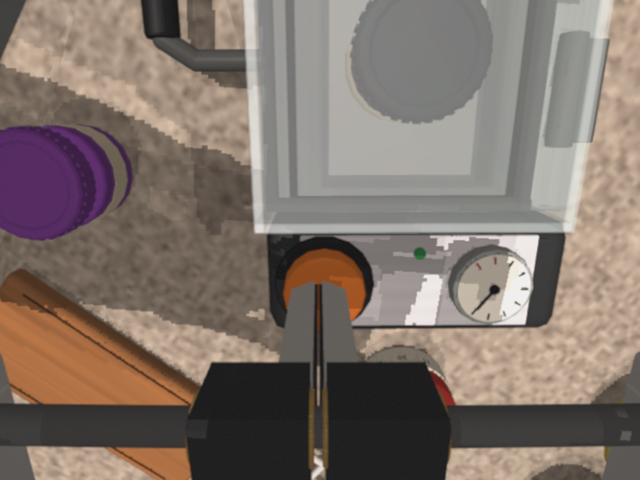

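{"api": "servo_tool", "payload": {"motion": [0, 0, 0, 0, 0, 0, 0, 0, 0, 0, 0, 0, 0, 0, 0, 0, 0, 0, 0, 0, 0, 0, 0, 0, 0, 0, 0, 0, 0, 0, 0, 0, 0, 0, 0, 0, 0, 0, 0, 0, 0, 0, 0, 0, 0, 0, 0, 0, 0, 0, 0, 0, 0, 0, 0, 0, 0, 0, 0, 0, 0, 0, 0, 0, 0, 0, 0, 0, 0, 0, 0, 0]}}

```text
time_s: 42.6
ee_pos: [0.5326, -0.1111, 0.0343]
eef_rot: [-0.476, 1.571, -0.399]
force: [-1.5, 0.1, 6.2]
grip_width: 0.0007
```

{"api": "servo_tool", "payload": {"motion": [2, 0, 0, 0, 4, 0, 0, 0, 6, 0, 0, 0, 7, 0, 0, 0, 7, 0, 0, 0, 7, 0, 0, 0]}}

```text
time_s: 43.35
ee_pos: [0.5327, -0.1111, 0.0281]
eef_rot: [-0.433, 1.57, -0.356]
force: [-5.7, 1.4, 15.4]
grip_width: 0.0005
```

```bash
cat > key.py <<'E'
from plan import *
c=ctrl.camera('wrist')
W=cloud(c);rgb=c['color'].astype(int)
m=(np.hypot(W[...,0]-.5325,W[...,1]+.1115)<.022)&(W[...,2]>.05)&(W[...,2]<.09)&(rgb[...,0]>150)&(rgb[...,2]<80);P=W[m];print(np.percentile(P[:,2],[10,50,75,90]),ctrl.get_obs()['force'],ctrl.get_obs()['ee_pos'])
E
python3 key.py
```

```text
[0.06014381 0.06105678 0.06146032 0.06187812] [-6.89039009  1.68220916 15.34751603] [ 0.53276085 -0.11114088  0.02810777]
```

{"api": "servo_tool", "payload": {"motion": [0, 0, 0, 0, -5, 0, 0, 0, -15, 0, 0, 0, -40, 0, 0, 0, -75, 0, 0, 0, -90, 0, 0, 0, -90, 0, 0, 0]}}

```text
time_s: 44.28
ee_pos: [0.5328, -0.1111, 0.1173]
eef_rot: [-0.385, 1.57, -0.308]
force: [0.0, 0.5, -1.3]
grip_width: 0.0007
```

```bash
python3 key.py
python3 - <<'E'
from plan import *
plan([handle(0)+[0,0,.08],handle(0)+[0,0,-.019]],4.6)
E
```

```text
[0.07244447 0.07331903 0.07376429 0.07418144] [-0.5013326   0.48361563 -0.36315256] [ 0.53231253 -0.1110107   0.11625428]
t 44.33 realtip [ 0.5323 -0.111   0.1483] jaw 4.43 q [-0.273  0.338  1.605 -0.     1.2   -0.35 ] F [-0.5   0.48 -0.36] w 0.0004 xaxis [-0.001  0.    -1.   ]
roll -0.17 alt 179.83
[0.4538 0.0509 0.138 ] -> [ 10.3 167.5 -65.7]
[0.4538 0.0509 0.039 ] -> [109.3 167.5 -65.7]
```

{"api": "servo_tool", "payload": {"motion": [0, 15, -6, 0, 0, 45, -18, 0, 0, 85, -33, 0, 0, 125, -49, 0, 0, 155, -61, 0, 2, 167, -66, 0, 15, 168, -66, 0, 45, 168, -66, 0, 75, 168, -66, 0, 97, 168, -66, 0, 106, 168, -66, 0, 108, 168, -66, 0, 108, 168, -66, 0], "gripper": 0.43}}

```text
time_s: 45.95
ee_pos: [0.4542, 0.0512, 0.0094]
eef_rot: [-0.046, 1.57, 0.031]
force: [-0.2, -0.0, 0.8]
grip_width: 0.0407
```

{"api": "servo_tool", "payload": {"motion": [0, 0, 0, 0, 0, 0, 0, 0, 0, 0, 0, 0, 0, 0, 0, 0, 0, 0, 0, 0, 0, 0, 0, 0], "gripper": 0.05, "force": 8}}

```text
time_s: 46.7
ee_pos: [0.4541, 0.0514, 0.0092]
eef_rot: [-0.026, 1.57, 0.051]
force: [1.6, 0.5, 3.3]
grip_width: 0.0149
```

Run:
```python
from plan import *
plan([handle(t)+[0,0,-.019] for t in (0,.1,.2,.3,.4,.5,.6,.7,.8,.9,1,1.1,1.2,1.3,1.4,1.45)],4.6)
```

```text
t 46.7 realtip [0.4541 0.0514 0.0412] jaw 4.43 q [ 0.032  0.314  1.93   0.     0.897 -0.045] F [1.59 0.52 3.31] w 0.0149 xaxis [ 0.001  0.    -1.   ]
roll -0.17 alt 179.83
[0.4538 0.0509 0.039 ] -> [ 2.2 -0.4 -0.3]
[0.4557 0.0511 0.0569] -> [-15.7  -0.4   1.7]
[0.4594 0.0513 0.0745] -> [-33.3  -0.4   5.3]
[0.4648 0.0518 0.0917] -> [-50.4  -0.4  10.8]
[0.4719 0.0524 0.1082] -> [-66.9  -0.4  17.9]
[0.4805 0.053  0.1239] -> [-82.7  -0.4  26.6]
[0.4908 0.0539 0.1387] -> [-97.5  -0.3  36.8]
[0.5024 0.0548 0.1524] -> [-111.2   -0.3   48.5]
[0.5153 0.0558 0.1649] -> [-123.6   -0.2   61.5]
[0.5294 0.057  0.176 ] -> [-134.7   -0.2   75.7]
[0.5446 0.0582 0.1856] -> [-144.3   -0.2   90.9]
[0.5606 0.0595 0.1937] -> [-1.524e+02 -1.000e-01  1.070e+02]
[0.5774 0.0608 0.2001] -> [-1.588e+02 -1.000e-01  1.238e+02]
[0.5947 0.0622 0.2048] -> [-163.5   -0.   141.1]
[0.6124 0.0637 0.2078] -> [-1.665e+02  1.000e-01  1.589e+02]
[0.6213 0.0644 0.2086] -> [-1.673e+02  1.000e-01  1.678e+02]
```

{"api": "servo_tool", "payload": {"motion": [-6, 0, 1, 0, -18, 0, 2, 0, -30, 0, 4, 0, -44, 0, 8, 0, -56, 0, 12, 0, -69, 0, 18, 0, -81, 0, 24, 0, -92, 0, 31, 0, -103, 0, 39, 0, -113, 0, 48, 0, -122, 0, 57, 0, -131, 0, 67, 0, -139, 0, 79, 0, -146, 0, 91, 0, -152, 0, 102, 0, -156, 0, 112, 0, -156, 0, 112, 0]}}

```text
time_s: 48.82
ee_pos: [0.5664, 0.0601, 0.167]
eef_rot: [0.013, 1.569, 0.091]
force: [-1.4, 0.8, 6.9]
grip_width: 0.0149
```

Run:
```python
from plan import *
plan([handle(t)+[0,0,-.019] for t in (1.1,1.2,1.3,1.4,1.45,1.5,1.55)],4.6)
```

```text
t 48.83 realtip [0.5664 0.0601 0.199 ] jaw 4.43 q [ 0.041  0.346  1.471  0.     1.322 -0.036] F [-1.43  0.84  6.92] w 0.0149 xaxis [ 0.002  0.    -1.   ]
roll -0.17 alt 179.83
[0.5606 0.0595 0.1937] -> [ 5.3 -0.2 -5.9]
[0.5774 0.0608 0.2001] -> [-1.1 -0.1 10.9]
[0.5947 0.0622 0.2048] -> [-5.8 -0.1 28.3]
[0.6124 0.0637 0.2078] -> [-8.7 -0.  46.1]
[0.6213 0.0644 0.2086] -> [-9.5 -0.  55. ]
[0.6302 0.0651 0.209 ] -> [-9.8  0.  64. ]
[0.6392 0.0658 0.2089] -> [-9.7  0.  73. ]
```

{"api": "servo_tool", "payload": {"motion": [-4, 0, 9, 0, -7, 0, 19, 0, -10, 0, 30, 0, -12, 0, 41, 0, -12, 0, 51, 0, -12, 0, 60, 0, -12, 0, 64, 0, -12, 0, 64, 0]}}

```text
time_s: 49.82
ee_pos: [0.6308, 0.0651, 0.1787]
eef_rot: [0.023, 1.567, 0.101]
force: [1.8, 1.1, 8.5]
grip_width: 0.0146
```

{"api": "servo_tool", "payload": {"motion": [0, 0, 0, 0, 0, 0, 0, 0, 0, 0, 0, 0, -10, 0, 0, 0, -30, 0, 0, 0, -55, 0, 0, 0, -75, 0, 0, 0, -85, 0, 0, 0, -85, 0, 0, 0], "gripper": 0.4}}

```text
time_s: 50.95
ee_pos: [0.6294, 0.0649, 0.2625]
eef_rot: [-0.05, 1.57, 0.027]
force: [0.3, 0.2, -0.7]
grip_width: 0.0375
```

Run:
```python
from jars import *
for n in('scene','side'):
    c=ctrl.camera(n); save(c,n+'15.png')
    for y0 in(.015,-.06):
        x,y=S(-.007,y0,0)[:2]
        l=lid(c,x,y,zl=.07,zh=.09)
        if l: d=l[0]-O;print(n,l,'sealer',(d@ex).round(4),(d@ey).round(4))
plan([S(-.007,-.06,.2),S(-.007,-.06,.05)],-35)
```

```text
scene (array([0.554 , 0.0736]), np.float64(0.0789), 313) sealer -0.0081 0.0146
scene (array([ 0.5616, -0.0022]), np.float64(0.0787), 338) sealer -0.0066 -0.0616
side (array([0.5532, 0.0729]), np.float64(0.0792), 188) sealer -0.0089 0.014
side (array([ 0.5604, -0.0036]), np.float64(0.0788), 208) sealer -0.0079 -0.0629
t 51.05 realtip [0.6291 0.0649 0.2932] jaw 4.43 q [ 0.045  0.448  1.115 -0.     1.579 -0.032] F [-0.72  0.52  0.58] w 0.0378 xaxis [-0.001 -0.    -1.   ]
roll 39.43 alt -140.57
[ 0.561  -0.0007  0.2   ] -> [ 93.3 -60.1 -72.8]
[ 0.561  -0.0007  0.05  ] -> [243.3 -60.2 -72.6]
```

View pics/scene15.png

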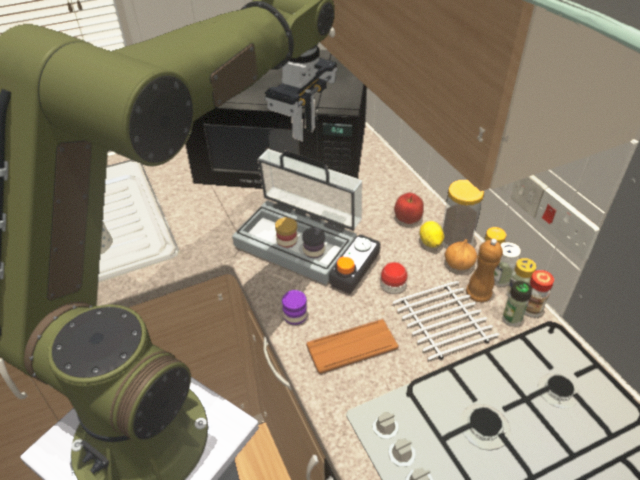

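{"api": "servo_tool", "payload": {"motion": [0, -4, -6, -4, 0, -12, -16, -13, 0, -20, -26, -23, 0, -28, -36, -33, 0, -36, -46, -43, 0, -44, -54, -53, 0, -51, -62, -63, 0, -57, -68, -73, 5, -61, -72, -83, 30, -62, -73, -90, 65, -62, -73, -90, 88, -62, -73, -90, 93, -62, -73, -90, 93, -62, -73, -90], "gripper": 0.66}}

```text
time_s: 52.8
ee_pos: [0.5613, -0.0025, 0.1693]
eef_rot: [1.65, 1.571, -2.986]
force: [0.2, -0.7, 1.1]
grip_width: 0.0618
```

Run:
```python
from jars import *
c=ctrl.camera('wrist'); save(c,'w16.png')
for y0 in(.015,-.06):
        x,y=S(-.007,y0,0)[:2]
        l=lid(c,x,y,zl=.07,zh=.09)
        if l: d=l[0]-O;print(l,'sealer',(d@ex).round(4),(d@ey).round(4))
plan([[.5607,-.0025,.05]],94.6)
```

```text
(array([0.5545, 0.0751]), np.float64(0.0783), 3779) sealer -0.0074 0.016
(array([ 5.617e-01, -5.000e-04]), np.float64(0.0783), 3715) sealer -0.0063 -0.0599
t 52.85 realtip [ 0.5616 -0.0025  0.2018] jaw 94.43 q [-0.07   0.326  1.49  -0.     1.324 -1.718] F [-0.14  0.78 -0.12] w 0.0618 xaxis [ 0.001 -0.    -1.   ]
roll -0.17 alt 179.83
[ 0.5607 -0.0025  0.05  ] -> [1.518e+02 1.000e+00 1.000e-01]
```

View pics/w16.png

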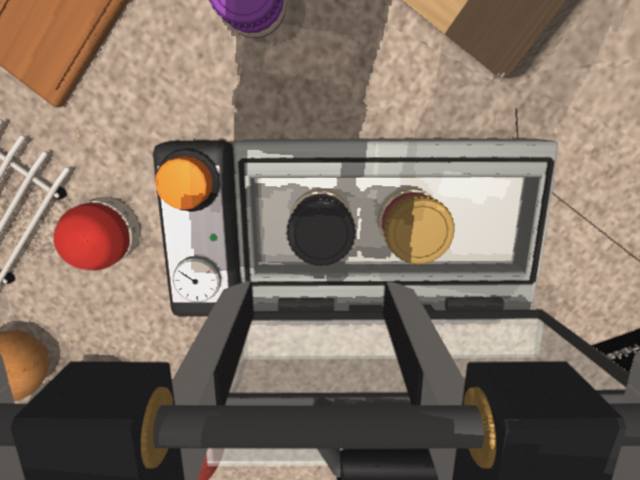

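{"api": "servo_tool", "payload": {"motion": [20, 0, 1, 0, 55, 0, 1, 0, 95, 0, 1, 0, 125, 0, 1, 0, 142, 0, 1, 0, 149, 0, 1, 0, 151, 0, 1, 0, 151, 0, 1, 0]}}

```text
time_s: 53.85
ee_pos: [0.5617, -0.0016, 0.0189]
eef_rot: [-1.728, 1.569, -0.08]
force: [0.4, -0.1, 0.1]
grip_width: 0.062
```

{"api": "servo_tool", "payload": {"motion": [0, 0, 0, 0, 0, 0, 0, 0, 0, 0, 0, 0, 0, 0, 0, 0, 0, 0, 0, 0], "gripper": 0.4, "force": 15}}

```text
time_s: 54.48
ee_pos: [0.5616, -0.0014, 0.0188]
eef_rot: [-1.549, 1.57, 0.099]
force: [-1.5, 2.2, 6.3]
grip_width: 0.0535
```

{"api": "servo_tool", "payload": {"motion": [-15, 0, 0, 0, -50, 0, 0, 0, -90, 0, 0, 0, -120, 0, 0, 0, -125, 0, 0, 0, -125, 0, 0, 0]}}

```text
time_s: 55.22
ee_pos: [0.5608, -0.0015, 0.1424]
eef_rot: [1.527, 1.57, -3.108]
force: [0.1, -0.2, -3.0]
grip_width: 0.0537
```

Run:
```python
from jars import *
for n in('side','wrist'):
    c=ctrl.camera(n); save(c,n+'17.png')
    W=cloud(c);m=(np.hypot(W[...,0]-.391,W[...,1]+.218)<.12)&(W[...,2]>.009)&(W[...,2]<.02)
    rgb=c['color'].astype(int); m&=(rgb[...,0]-rgb[...,2]>60)
    P=W[m]; (cx,cy),(w,h),a=cv2.minAreaRect((P[:,:2]*1000).astype(np.float32)); print(n,'board',cx,cy,w,h,a,np.median(P[:,2]))
plan([[.424,-.241,.18],[.424,-.241,.066]],54.7)
```

```text
side board 390.5646667480469 -219.07843017578125 84.0733871459961 177.92486572265625 55.115028381347656 0.013553671665338825
wrist board 428.64373779296875 -231.0363006591797 58.782405853271484 101.11264038085938 54.87445068359375 0.013334545768030566
t 55.33 realtip [ 0.5605 -0.0015  0.1736] jaw 94.43 q [-0.068  0.35   1.526 -0.     1.268 -1.716] F [-0.55  0.04 -2.98] w 0.0538 xaxis [-0.002  0.    -1.   ]
roll 39.73 alt -140.27
[ 0.424 -0.241  0.18 ] -> [  -6.1  154.6 -228.2]
[ 0.424 -0.241  0.066] -> [ 107.9  154.3 -228.3]
```

View pics/wrist17.png

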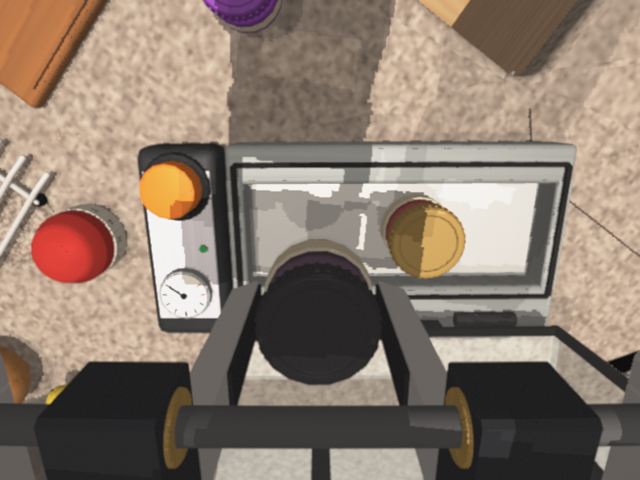

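{"api": "servo_tool", "payload": {"motion": [-5, 8, -10, 2, -5, 25, -36, 7, -5, 47, -70, 13, -5, 73, -108, 19, -5, 100, -148, 26, -5, 125, -186, 32, -5, 144, -214, 38, -5, 153, -227, 40, 5, 154, -228, 40, 40, 154, -228, 40, 75, 154, -228, 40, 103, 154, -228, 40, 118, 154, -228, 40, 124, 154, -228, 40, 127, 154, -228, 40, 127, 154, -228, 40]}}

```text
time_s: 57.32
ee_pos: [0.4256, -0.2409, 0.0165]
eef_rot: [-1.552, 1.57, -0.602]
force: [-0.6, 0.7, -2.5]
grip_width: 0.0537
```

Run:
```python
from jars import *
plan([[.424,-.241,.0448]],54.7)
c=ctrl.camera('side');save(c,'side18.png')
a=cv2.imread('pics/side18.png');cv2.imwrite('pics/s18.png',cv2.resize(a[220:380,230:430],None,fx=3.5,fy=3.5))
```

```text
t 57.33 realtip [ 0.4256 -0.2409  0.0485] jaw 54.44 q [-0.59   0.362  1.84  -0.     0.939 -1.54 ] F [-0.64  0.72 -2.53] w 0.0537 xaxis [ 0.001 -0.001 -1.   ]
roll -0.26 alt 179.74
[ 0.424  -0.241   0.0448] -> [ 3.7  1.2 -1. ]
```

View pics/s18.png

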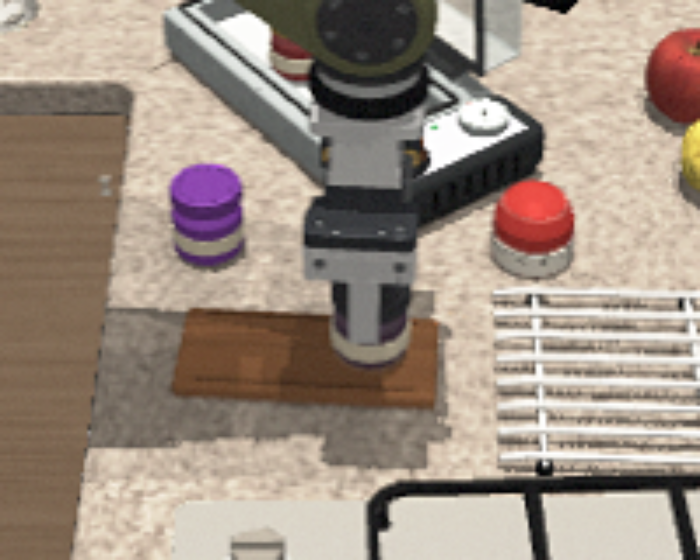

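{"api": "servo_tool", "payload": {"motion": [1, 1, -1, 0, 2, 1, -1, 0, 3, 1, -1, 0, 4, 1, -1, 0, 4, 1, -1, 0]}}

```text
time_s: 58.0
ee_pos: [0.4239, -0.241, 0.0127]
eef_rot: [-1.908, 1.571, -0.958]
force: [-5.5, 1.8, 9.6]
grip_width: 0.0536
```

{"api": "servo_tool", "payload": {"motion": [0, 0, 0, 0, 0, 0, 0, 0, 0, 0, 0, 0, -15, 0, 0, 0, -50, 0, 0, 0, -95, 0, 0, 0, -135, 0, 0, 0, -155, 0, 0, 0, -155, 0, 0, 0], "gripper": 0.8}}

```text
time_s: 59.12
ee_pos: [0.4244, -0.2413, 0.169]
eef_rot: [-1.532, 1.567, -0.582]
force: [0.4, -0.5, -0.5]
grip_width: 0.0755
```

```bash
cat > bd.py <<'E'
from jars import *
B=np.array([.391,-.2185]);by=math.radians(-35.2);l=np.array([math.cos(by),math.sin(by)]);w=np.array([-l[1],l[0]])
def bd(cs,pts,tag):
    for n in cs:
        c=ctrl.camera(n); save(c,n+tag+'.png')
        for p in pts:
            r=lid(c,*p,zl=.065,zh=.08)
            if r: d=r[0]-B;print(n,r,'board',(d@l).round(4),(d@w).round(4))
        q=lid(c,*S(-.007,.015,0)[:2],zl=.07,zh=.09)
        print(n,'red well',q)
        W=cloud(c);rgb=c['color'].astype(int)
        m=(np.hypot(W[...,0]-.391,W[...,1]+.218)<.12)&(W[...,2]>.009)&(W[...,2]<.02)&(rgb[...,0]-rgb[...,2]>60)
        P=W[m]
        if len(P)>50: print('  board',cv2.minAreaRect((P[:,:2]*1000).astype(np.float32)))
E
python3 - <<'E'
from bd import *
bd(('scene','side','wrist'),[(.424,-.241)],'19')
plan([[.5545,.0745,.2],[.5545,.0745,.05]],94.6)
E
```

```text
scene (array([ 0.4234, -0.2435]), np.float64(0.0728), 481) board 0.0409 -0.0018
scene red well (array([0.5543, 0.0737]), np.float64(0.0789), 319)
  board ((390.067626953125, -218.9910888671875), (80.16825103759766, 178.14161682128906), 54.367218017578125)
side (array([ 0.4227, -0.2449]), np.float64(0.0727), 329) board 0.0411 -0.0033
side red well (array([0.5479, 0.0784]), np.float64(0.0789), 87)
  board ((390.61041259765625, -219.66241455078125), (82.99834442138672, 176.16500854492188), 54.50937271118164)
wrist (array([ 0.4235, -0.2422]), np.float64(0.0723), 3613) board 0.0402 -0.0006
wrist red well None
  board ((389.8795471191406, -217.35647583007812), (77.80718231201172, 175.84957885742188), 54.16985321044922)
t 59.27 realtip [ 0.4235 -0.2407  0.1982] jaw 54.43 q [-0.592  0.165  1.7   -0.     1.278 -1.542] F [ 0.16  0.07 -0.29] w 0.0751 xaxis [-0.001  0.001 -1.   ]
roll -40.17 alt 139.83
[0.5545 0.0745 0.2   ] -> [ -1.7  76.8 332.6]
[0.5545 0.0745 0.05  ] -> [148.3  76.6 332.6]
```

View pics/wrist19.png

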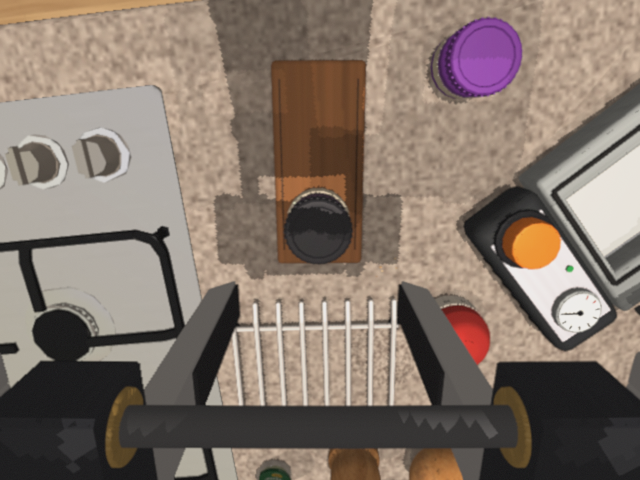

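Plum stands well on the board. Now red: go there and grip with the same high grasp.

{"api": "servo_tool", "payload": {"motion": [-2, 4, 15, -2, -2, 12, 50, -6, -2, 22, 95, -11, -2, 33, 145, -17, -2, 45, 195, -23, -2, 57, 245, -29, -2, 68, 290, -35, -2, 75, 322, -39, -2, 77, 333, -40, -2, 77, 333, -40, -2, 77, 333, -40]}}

```text
time_s: 60.65
ee_pos: [0.5546, 0.0739, 0.169]
eef_rot: [1.945, 1.571, -2.692]
force: [0.0, 1.0, -0.2]
grip_width: 0.0752
```

Run:
```python
from jars import *
c=ctrl.camera('wrist'); save(c,'w20.png')
l=lid(c,.5545,.0745,zl=.07,zh=.09);print(l)
plan([[*l[0],.05]],94.6)
```

```text
(array([0.5545, 0.0757]), np.float64(0.0783), 3712)
t 60.7 realtip [0.5547 0.0738 0.2011] jaw 94.33 q [ 0.067  0.323  1.496 -0.     1.322 -1.58 ] F [0.28 1.39 0.94] w 0.0753 xaxis [-0. -0. -1.]
roll -0.27 alt 179.73
[0.5545 0.0757 0.05  ] -> [151.1   0.    2. ]
```

View pics/w20.png

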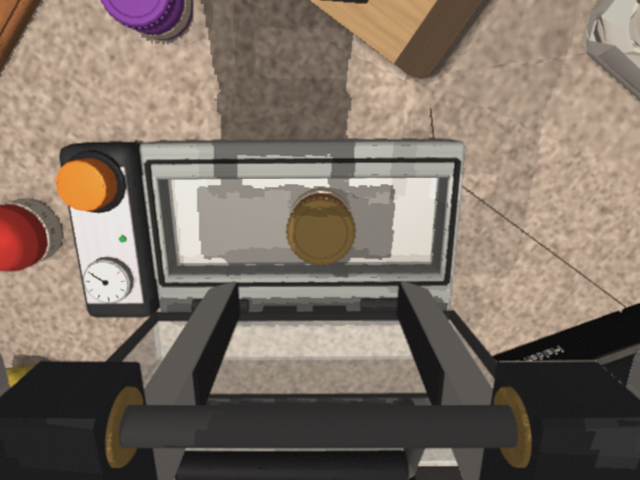

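{"api": "servo_tool", "payload": {"motion": [20, 0, 1, 0, 55, 0, 1, 0, 95, 0, 1, 0, 125, 0, 1, 0, 142, 0, 1, 0, 149, 0, 1, 0, 151, 0, 1, 0, 151, 0, 1, 0]}}

```text
time_s: 61.7
ee_pos: [0.5553, 0.0756, 0.0188]
eef_rot: [-1.613, 1.57, 0.035]
force: [0.6, -0.4, -0.6]
grip_width: 0.0753
```

{"api": "servo_tool", "payload": {"motion": [0, 0, 0, 0, 0, 0, 0, 0, 0, 0, 0, 0, 0, 0, 0, 0, 0, 0, 0, 0], "gripper": 0.4, "force": 15}}

```text
time_s: 62.32
ee_pos: [0.555, 0.0757, 0.0183]
eef_rot: [-1.441, 1.57, 0.207]
force: [-0.9, 0.2, 5.1]
grip_width: 0.0539
```

{"api": "servo_tool", "payload": {"motion": [-15, 0, 0, 0, -50, 0, 0, 0, -90, 0, 0, 0, -120, 0, 0, 0, -125, 0, 0, 0, -125, 0, 0, 0]}}

```text
time_s: 63.08
ee_pos: [0.5545, 0.0756, 0.1424]
eef_rot: [1.544, 1.57, -3.091]
force: [-0.3, -0.4, -2.5]
grip_width: 0.0537
```

Run:
```python
from bd import *
bd(('scene','side'),[(.424,-.241)],'21')
plan([[*(B-.038*l),.18],[*(B-.038*l),.047]],54.7)
```

```text
scene (array([ 0.4234, -0.2433]), np.float64(0.073), 482) board 0.0408 -0.0016
scene red well None
  board ((390.7940673828125, -217.7903289794922), (83.19906616210938, 180.40196228027344), 54.98410415649414)
side (array([ 0.4223, -0.2453]), np.float64(0.0726), 325) board 0.041 -0.0039
side red well None
  board ((390.5599060058594, -219.048828125), (83.6585922241211, 177.83419799804688), 55.25815200805664)
t 63.17 realtip [0.5542 0.0756 0.1736] jaw 94.43 q [ 0.07   0.348  1.529 -0.     1.267 -1.578] F [-0.63  0.29 -2.22] w 0.0541 xaxis [-0.002 -0.    -1.   ]
roll 39.73 alt -140.27
[ 0.3599 -0.1966  0.18  ] -> [  -5.9  214.7 -256.4]
[ 0.3599 -0.1966  0.047 ] -> [ 127.1  214.4 -256.4]
```

{"api": "servo_tool", "payload": {"motion": [-5, 10, -12, 2, -5, 30, -36, 6, -5, 60, -72, 12, -5, 93, -111, 18, -5, 126, -150, 24, -5, 158, -189, 30, -5, 187, -224, 36, -5, 207, -248, 40, -5, 214, -256, 40, 10, 214, -256, 40, 45, 214, -256, 40, 80, 214, -256, 40, 105, 214, -256, 40, 119, 214, -256, 40, 125, 214, -256, 40, 128, 214, -256, 40, 130, 214, -256, 40, 131, 214, -256, 40, 131, 214, -256, 40]}}

```text
time_s: 65.55
ee_pos: [0.3614, -0.1962, 0.0123]
eef_rot: [-1.485, 1.57, -0.535]
force: [0.9, -1.3, -1.0]
grip_width: 0.054
```

Run:
```python
from bd import *
plan([[*(B-.038*l),.0448]],54.7)
```

```text
t 65.55 realtip [ 0.3614 -0.1962  0.0443] jaw 54.42 q [-0.586  0.219  2.048  0.     0.874 -1.536] F [ 0.91 -1.29 -1.04] w 0.054 xaxis [ 0.001 -0.    -1.   ]
roll -0.28 alt 179.72
[ 0.3599 -0.1966  0.0448] -> [-0.5  1.  -1.2]
```

Just about touching; press 1 mm, then release and rise.

{"api": "servo_tool", "payload": {"motion": [0.5, 0, 0, 0, 1, 0, 0, 0, 1, 0, 0, 0]}}

```text
time_s: 65.92
ee_pos: [0.3616, -0.1963, 0.0122]
eef_rot: [-1.612, 1.57, -0.662]
force: [-6.8, 3.1, 18.3]
grip_width: 0.0536
```

{"api": "servo_tool", "payload": {"motion": [0, 0, 0, 0, 0, 0, 0, 0, 0, 0, 0, 0, -15, 0, 0, 0, -50, 0, 0, 0, -95, 0, 0, 0, -135, 0, 0, 0, -180, 0, 0, 0, -230, 0, 0, 0, -245, 0, 0, 0, -245, 0, 0, 0], "gripper": 0.8}}

```text
time_s: 67.3
ee_pos: [0.3614, -0.1962, 0.2559]
eef_rot: [-1.584, 1.57, -0.634]
force: [-0.1, -0.8, -1.2]
grip_width: 0.0752
```

Run:
```python
from bd import *
bd(('scene','side','wrist'),[(.424,-.241),(.36,-.197)],'22')
c=ctrl.camera('scene')
W=cloud(c);m=(W[...,2]>.215)&(W[...,2]<.245)&(W[...,0]>.58)&(W[...,0]<.66)&(abs(W[...,1]-.065)<.05)
P=W[m];print('bar',len(P),P.mean(0),np.percentile(P,[2,98],axis=0))
plan([[.626,.065,.29],[.626,.065,.209]],4.6)
```

```text
scene (array([ 0.4236, -0.2434]), np.float64(0.0732), 475) board 0.041 -0.0016
scene (array([ 0.3609, -0.1982]), np.float64(0.0733), 498) board -0.0363 -0.0008
scene red well None
  board ((389.82952880859375, -220.74844360351562), (78.08696746826172, 179.37307739257812), 53.449951171875)
side (array([ 0.4226, -0.2443]), np.float64(0.0728), 324) board 0.0407 -0.0029
side (array([ 0.3614, -0.2007]), np.float64(0.073), 308) board -0.0344 -0.0025
side red well None
  board ((391.0308532714844, -219.78286743164062), (83.62271881103516, 176.8783416748047), 54.60881042480469)
wrist (array([ 0.4231, -0.2422]), np.float64(0.0723), 2010) board 0.0399 -0.0009
wrist (array([ 0.3605, -0.1972]), np.float64(0.0724), 2298) board -0.0372 -0.0002
wrist red well None
  board ((390.91229248046875, -218.29722595214844), (78.16642761230469, 176.47604370117188), 54.89796447753906)<stdin>:5: RuntimeWarning: Mean of empty slice.
  ret = um.true_divide(
Traceback (most recent call last):
IndexError: index -1 is out of bounds for axis 0 with size 0
```

View pics/wrist22.png

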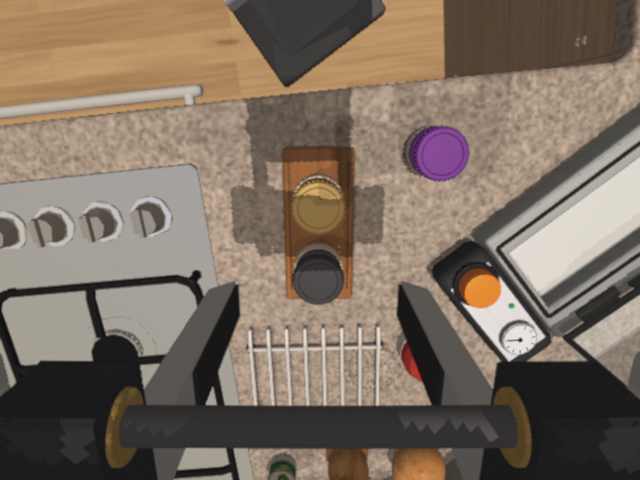

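Run:
```python
from bd import *
c=ctrl.camera('side')
W=cloud(c);m=(W[...,2]>.215)&(W[...,2]<.245)&(W[...,0]>.58)&(W[...,0]<.67)&(abs(W[...,1]-.065)<.05)
P=W[m];print('bar',len(P));
if len(P): print(P.mean(0),np.percentile(P,[2,98],axis=0))
plan([[.6295,.065,.3]],4.6)
```

```text
bar 131
[0.62487752 0.06304874 0.23263006] [[0.6170768  0.01677895 0.22466368]
 [0.63554696 0.11268042 0.2379501 ]]
t 67.55 realtip [ 0.361  -0.1959  0.2868] jaw 54.43 q [-0.586 -0.075  1.744 -0.     1.474 -1.536] F [-0.15 -0.12  0.54] w 0.0754 xaxis [-0.002  0.001 -1.   ]
roll 49.83 alt -130.17
[0.6295 0.065  0.3   ] -> [-13.3 -66.6 368.4]
```

{"api": "servo_tool", "payload": {"motion": [-10, -4, 20, 3, -15, -11, 60, 8, -15, -20, 110, 15, -15, -29, 160, 22, -15, -38, 210, 29, -15, -47, 260, 36, -15, -56, 310, 43, -15, -63, 348, 48, -15, -66, 365, 50, -13, -66, 367, 50, -13, -66, 367, 50], "gripper": 0.43}}

```text
time_s: 68.92
ee_pos: [0.628, 0.0636, 0.2684]
eef_rot: [-3.103, 1.57, -3.025]
force: [-0.2, 0.2, -1.1]
grip_width: 0.0404
```

Run:
```python
from bd import *
c=ctrl.camera('wrist');save(c,'w23.png')
W=cloud(c);m=(W[...,2]>.22)&(W[...,2]<.245)&(W[...,0]>.58)&(W[...,0]<.67)&(abs(W[...,1]-.09)<.03)
P=W[m];print('bar',len(P),P.mean(0),np.percentile(P,[2,98],axis=0))
plan([[.628,.065,.209]],4.6)
```

```text
bar 2246 [0.62665231 0.09093661 0.23333107] [[0.61855927 0.0610917  0.2282857 ]
 [0.63499238 0.11893886 0.23584252]]
t 68.97 realtip [0.628  0.0634 0.3009] jaw 4.44 q [ 0.043  0.443  1.105 -0.     1.593 -0.035] F [ 0.32 -0.19  0.63] w 0.0404 xaxis [-0. -0. -1.]
roll -0.16 alt 179.84
[0.628 0.065 0.209] -> [91.9  1.6  0.2]
```

View pics/w23.png

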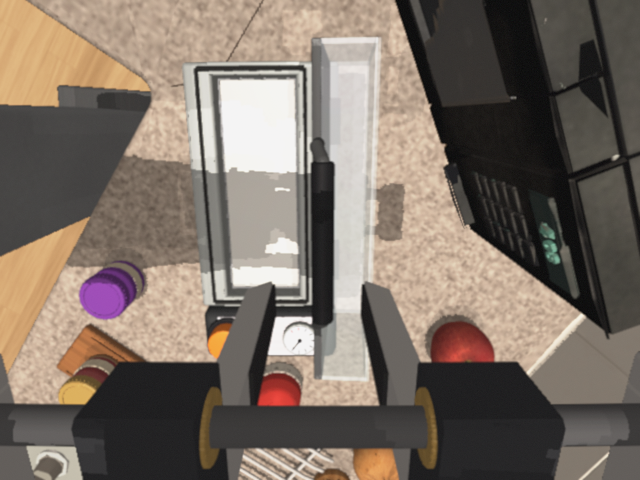

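{"api": "servo_tool", "payload": {"motion": [15, 0, -1, 0, 40, 0, -1, 0, 68, 0, -1, 0, 84, 0, -1, 0, 90, 0, -1, 0, 91, 0, -1, 0, 91, 0, -1, 0]}}

```text
time_s: 69.85
ee_pos: [0.6278, 0.064, 0.1789]
eef_rot: [-0.045, 1.57, 0.032]
force: [-0.5, 0.1, -0.2]
grip_width: 0.0404
```

{"api": "servo_tool", "payload": {"motion": [0, 0, 0, 0, 0, 0, 0, 0, 0, 0, 0, 0, 0, 0, 0, 0, 0, 0, 0, 0, 0, 0, 0, 0], "gripper": 0.05, "force": 8}}

```text
time_s: 70.6
ee_pos: [0.6276, 0.064, 0.1783]
eef_rot: [-0.081, 1.57, -0.003]
force: [1.2, 0.2, 2.4]
grip_width: 0.0145
```

Run:
```python
from plan import *
plan([handle(t)+[0,0,-.017] for t in (1.5,1.45,1.4,1.3,1.2,1.1,1,.9,.8,.7,.6,.5,.4,.3,.2,.1,.05,0)],4.6)
```

```text
t 70.6 realtip [0.6276 0.064  0.2103] jaw 4.43 q [ 0.044  0.478  1.26  -0.     1.403 -0.034] F [1.2  0.19 2.43] w 0.0145 xaxis [ 0.001 -0.    -1.   ]
roll -0.17 alt 179.83
[0.6302 0.0651 0.211 ] -> [-0.7  0.9  2.7]
[0.6213 0.0644 0.2106] -> [-0.3  0.9 -6.3]
[0.6124 0.0637 0.2098] -> [  0.5   0.9 -15.3]
[0.5947 0.0622 0.2068] -> [  3.5   0.8 -33. ]
[0.5774 0.0608 0.2021] -> [  8.2   0.8 -50.4]
[0.5606 0.0595 0.1957] -> [ 14.6   0.7 -67.2]
[0.5446 0.0582 0.1876] -> [ 22.6   0.7 -83.3]
[0.5294 0.057  0.178 ] -> [ 32.3   0.6 -98.5]
[0.5153 0.0558 0.1669] -> [  43.4    0.6 -112.6]
[0.5024 0.0548 0.1544] -> [  55.8    0.5 -125.6]
[0.4908 0.0539 0.1407] -> [  69.5    0.5 -137.3]
[0.4805 0.053  0.1259] -> [  84.3    0.5 -147.6]
[0.4719 0.0524 0.1102] -> [ 100.     0.4 -156.3]
[0.4648 0.0518 0.0937] -> [ 116.5    0.4 -163.4]
[0.4594 0.0513 0.0765] -> [ 133.7    0.4 -168.8]
[0.4557 0.0511 0.0589] -> [ 151.3    0.4 -172.5]
[0.4546 0.051  0.05  ] -> [ 160.2    0.4 -173.7]
[0.4538 0.0509 0.041 ] -> [ 169.2    0.4 -174.4]
```

{"api": "servo_tool", "payload": {"motion": [0, 0, -5, 0, 0, 0, -14, 0, 2, 0, -26, 0, 5, 0, -39, 0, 8, 0, -50, 0, 12, 0, -62, 0, 18, 0, -74, 0, 24, 0, -85, 0, 31, 0, -97, 0, 39, 0, -107, 0, 48, 0, -118, 0, 57, 0, -127, 0, 67, 0, -135, 0, 77, 0, -143, 0, 87, 0, -149, 0, 97, 0, -155, 0, 107, 0, -160, 0, 116, 0, -163, 0, 116, 0, -163, 0]}}

```text
time_s: 72.97
ee_pos: [0.4643, 0.0514, 0.0611]
eef_rot: [3.078, 1.569, -3.128]
force: [2.6, -0.0, -5.4]
grip_width: 0.0145
```

{"api": "servo_tool", "payload": {"motion": [8, 0, -2, 0, 16, 0, -4, 0, 24, 0, -6, 0, 31, 0, -8, 0, 38, 0, -9, 0, 43, 0, -10, 0, 47, 0, -10, 0, 51, 0, -10, 0, 54, 0, -10, 0, 56, 0, -10, 0, 56, 0, -10, 0]}}

```text
time_s: 74.35
ee_pos: [0.454, 0.0506, 0.0059]
eef_rot: [3.13, 1.569, -3.076]
force: [-8.9, -1.5, 7.3]
grip_width: 0.0148
```

Run:
```python
from prof import *
plan([handle(0)+[0,0,-.017]],4.6)
prof('p24.png',.1,('scene','side'))
```

```text
t 74.35 realtip [0.454  0.0506 0.0379] jaw 4.43 q [ 0.031  0.321  1.93  -0.     0.893 -0.047] F [-8.86 -1.46  7.31] w 0.0148 xaxis [-0.002 -0.    -1.   ]
roll -0.17 alt 179.83
[0.4538 0.0509 0.041 ] -> [-3.1  0.4 -0.2]
```

View pics/p24.png

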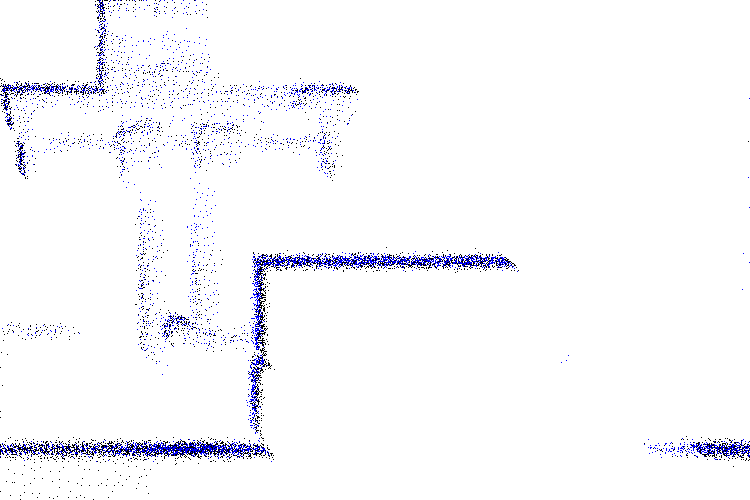

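Cover flat at 94 mm, shut. Release and retreat.

{"api": "servo_tool", "payload": {"motion": [0, 0, 0, 0, 0, 0, 0, 0, 0, 0, 0, 0, -10, 0, 0, 0, -35, 0, 0, 0, -80, 0, 0, 0, -130, 0, 0, 0, -180, 0, 0, 0, -200, 0, 0, 0, -200, 30, 0, 0, -200, 70, 0, 0, -200, 110, 0, 0, -200, 130, 0, 0, -200, 130, 0, 0, -200, 130, 0, 0], "gripper": 0.43}}

```text
time_s: 76.32
ee_pos: [0.445, 0.1796, 0.2064]
eef_rot: [-0.251, 1.57, -0.174]
force: [-0.7, 0.8, 1.1]
grip_width: 0.0405
```

Run:
```python
from bd import *
from prof import prof
bd(('scene','side'),[(.424,-.241),(.36,-.197)],'25')
prof('p25.png',.1,('scene','side'))
for n in('scene','side'):
    c=ctrl.camera(n)
    for nm,p,r,a,b in[('key',(.5325,-.1115),.02,.06,.08),('timer',(.59,-.206),.031,.03,.065)]: print(n,nm,lid(c,*p,r=r,zl=a,zh=b))
    W=cloud(c);d=W[...,:2]-O;X=d@ex;Y=d@ey
    m=(X>-.06)&(X<.05)&(abs(Y)<.12)&(W[...,2]>.085)&(W[...,2]<.12);print('cover top slope',np.polyfit(X[m],W[...,2][m],1))
plan([])
```

```text
scene (array([ 0.4236, -0.2433]), np.float64(0.073), 474) board 0.0409 -0.0015
scene (array([ 0.3608, -0.1985]), np.float64(0.0732), 495) board -0.0362 -0.0011
scene red well None
  board ((390.0342102050781, -218.54168701171875), (83.10536193847656, 180.8670196533203), 53.912132263183594)
side (array([ 0.4227, -0.2445]), np.float64(0.0729), 324) board 0.0409 -0.003
side (array([ 0.3612, -0.2002]), np.float64(0.0728), 303) board -0.0349 -0.0022
side red well None
  board ((390.11553955078125, -219.7469024658203), (83.27348327636719, 178.0001678466797), 55.101531982421875)
scene key (array([ 0.5329, -0.1106]), np.float64(0.0729), 243)
scene timer (array([ 0.5906, -0.2047]), np.float64(0.0509), 499)
cover top slope [-0.00154233  0.09401313]
side key (array([ 0.5318, -0.1119]), np.float64(0.0733), 164)
side timer (array([ 0.5908, -0.2058]), np.float64(0.0494), 369)
cover top slope [-0.00103669  0.09444959]
t 76.62 realtip [0.445  0.1798 0.2381] jaw 4.39 q [ 0.308  0.116  1.662 -0.     1.364  0.231] F [-0.52 -0.17  0.5 ] w 0.0404 xaxis [ 0.  0. -1.]
```

View pics/scene25.png

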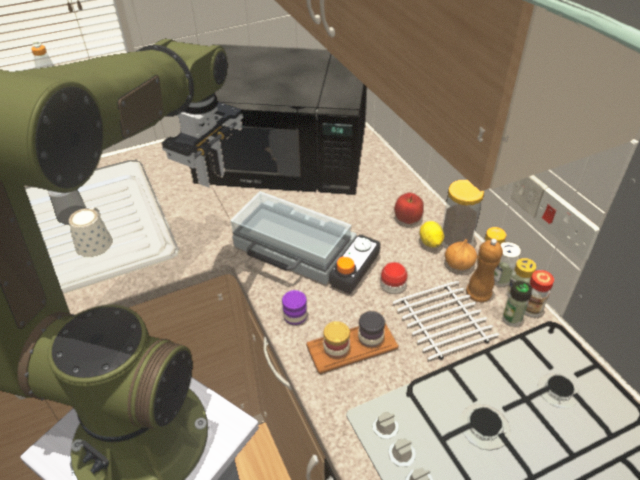

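The scene picture shows the cover shut. The gold-lidded jar (336,335) and the dark-lidded jar (371,325) stand upright on the board. The timer (394,277) and the pepper mill (485,270) look unmoved. Handing in.

```bash
python3 -c "
from station import ctrl
print(ctrl.hand_in())"
```

```text
the job is handed in; nothing more can be done
None
```

I sealed the two jars that were present (red and plum), put both upright on the board, shut the cover gently again and handed the job in at about 77 s. The hand-in gives no verdict.

**Sealing:** The key sank 6 mm at about 6 N and was held there for over 2 s. It was then pressed to 12 mm at about 15 N and let go. The cover was flat in the pictures before the key was pressed.

**Last checks:**
- **Jars:** They stand at about +41 mm and −36 mm along the board and within 3 mm of its centre line. Their lids are 73 mm above the worktop, against an expected 74 mm.
- **Cover:** The top is flat at 94 mm, with a slope of about 0.001 rad.
- **Key:** It is back up at 73 mm, as at the start.
- **Egg timer and pepper mill:** The timer is within 2 mm of where it was. I only checked the mill by eye, and it looks unmoved.
- **Robot:** It had backed well clear of everything.

**Things that disagreed:**
- **Fingertip height:** The reported TCP lies about 32 mm below the real fingertips. My first grasp at the cover's handle closed on nothing because of this. The cameras confirmed the offset, and I corrected for it from then on.
- **Red jar:** While I was placing the plum jar, the red one moved about 4 cm along the well. It stayed upright inside the limits, so I left it there for the sealing.

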